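Feed a transmitter block under the burst guard with a push stick

TASK

The low transmitter block has to go into the guarded test bay: set it on the infeed tray in front of the guard, then keep your fingers off it and feed it lengthwise through the low opening with the wooden push stick, until its nose meets the sliding end stop inside and pushes that stop back by a few millimetres, at most 10. Then draw the stick out and lay it flat on the table, clear of the machine. The tall block and the other things on the table stay where they are.

Things in the scene. Friction and masses are not known exactly. Their poses are not given: they have to be found in the camera images.
- block_center (a point): low transmitter block, bare aluminium, 0.4 to 0.6 kg: flange plate 64 wide (x) x 100 long (y) x 12 thick, with a rib 28 wide x 100 long along its middle; 48 high in all. Grip it across the rib, fingertips above the flange. Point: its centre, 24 mm above its underside; z up. Starts flat on the table, at the left or at the right (the tall block takes the other place). Either end may lead
- tall_center (a point): the tall transmitter block, a bystander of the same kind and plan, but 85 high: too high for the guard. The point is its centre, 42.5 mm above its underside
- station: fixed test station. Feed runs along its +y on the line x = 0. Origin: at table height under the front face of the grey guard plate (y 0 to 10, 110 high). Base 124 wide; its top, the tray floor, is 12 above the table, from y -220 to 310. Guard opening: 58 high above the tray floor, 72 wide. Behind it a bay 72 wide under a clear cover, closed all round
- infeed (a point): middle of the open infeed tray, on the tray floor, at y -110 in the station's frame and with the same axes. Two fences, 10 high, converge like a funnel towards the guard: clear width 93 at the outer end (y -212), 73 at the guard
- stop (a joint): steel end stop across the bay. Its face stands somewhere from y 135 to 185 in the station's frame, differing every time: not given, only felt (or seen through the cover). Value in m: 0 as found, grows as it is pushed along the station's +y, hard end at 0.03. Friction holds it: it gives way at about 12 N (sliding the block alone takes 2 to 7 N) and does not spring back
- stick_grip (a point): wooden push stick, 0.12 kg, flat underside: a handle block 26 wide (x) x 56 long (y) x 58 high, a bar 18 wide x 14 high running to its +y, and at the end a head 44 wide x 16 long x 24 high. Point: the handle's centre, 29 mm above the underside; z up. Starts flat on the table at the right, head away from the robot. Grip across the handle; the handle cannot pass the guard
- stick_tip (a point): the middle of the push stick's end face, 180 mm in +y from the handle's centre and 12 mm above the underside; same axes
- meter_center (a point): a yellow handheld meter lying flat, 85 x 150 x 36, bystander (its centre)
- gauge_center (a point): a pressure gauge lying on its back, 90 across, bystander (its centre)
- wrench_center (a point): a steel wrench lying on the table, bystander
- driver_center (a point): a screwdriver lying on the table, bystander
- flask_center (a point): a dark steel vacuum flask standing upright, 68 across, 205 high, bystander (its centre)
There are look-alikes about, which are no part of the job. What is shaped like the part that bears block_center but turquoise is not meant. There is more than one size of the part that bears stick_grip; the job needs the larger.

How it is judged (in metres and radians):
On the way, in this order (a step that is already met when the one before it is completed fails the run):
1. the low block lies flat and lengthwise on the infeed tray in front of the guard, let go (angle between block_center's own z axis and vertical below 0.1 rad and angle between the y axis of block_center and the y axis of station, either way round below 0.25 rad and x of block_center in the frame of station between -0.025 and 0.025 m and y of block_center in the frame of station between -0.2 and -0.02 m and z of block_center in the frame of station below 0.04 m and contact force between the fingers and block below 0.1 N and linear speed of block below 0.02 m/s), for 0.2 s.
2. the push stick is pushing the block under the guard, the block's centre past the guard's front face (y of block_center in the frame of station above 0.02 m and z of block_center in the frame of station below 0.04 m and contact force between stick and block above 0.5 N), for 0.1 s.
At the end, for the whole second after the job is handed in: The low block lies flat in the bay behind the guard, lengthwise within 7 degrees, its centre within 15 mm of the centre line, having pushed the end stop back between 1 and 10.5 mm; the push stick lies flat on the table, touching neither station nor block; both at rest (angle between block_center's own z axis and vertical below 0.1 rad and angle between the y axis of block_center and the y axis of station, either way round below 0.12 rad and x of block_center in the frame of station between -0.015 and 0.015 m and y of block_center in the frame of station above 0.075 m and z of block_center in the frame of station below 0.04 m and value of joint stop between 0.001 and 0.0105 m and linear speed of each of block, stick below 0.01 m/s and height (world z) of stick_grip below 0.034 m and angle between stick_grip's own z axis and vertical below 0.08 rad and contact force between stick and station below 0.05 N and contact force between stick and block below 0.05 N).
It fails at once if the fingers touched the block beyond the infeed tray (its centre less than 20 mm before the guard) (y of block_center in the frame of station above -0.02 m and x of block_center in the frame of station between -0.05 and 0.05 m and z of block_center in the frame of station below 0.06 m and contact force between the fingers and block above 0.5 N).
It fails at once if a bystander was moved more than 30 mm (distance of any of tall_center, meter_center, gauge_center, wrench_center, flask_center, driver_center from where it was at the start of the episode above 0.03 m).
It also fails if it takes over 72 s, if anything falls off the work surface, if the arm or the gripper's body presses on something with over 40 N, if the wrist force passes 120 N, or if a joint passes its speed limit or range.

ROBOT

A 7-joint arm with a two-finger parallel gripper is mounted at the origin on the work surface. World frame = base frame: x ahead of the robot, y to its left, z up, the work surface at z = 0. Lengths are in m, angles in degrees, forces in N, time in s.
With the tool pointing down it reaches from about 0.425 to 0.875 m from the base axis. Payload 4.7 kg.
Tool frame: the origin (TCP) lies at the very end of the fingers, on their centre line; the grasp point (between the pads) lies 19 mm behind it; x points along the fingers, z is the direction in which the jaws open and shut, and the axes are right-handed (so a half turn about x gives the same grasp; the last joint's range is limited). The gripper opens to 87 mm and grips with 3 to 60 N. Pads are 19 mm wide; open, the fingers measure 117 mm over their backs; the gripper's body (75 mm by 190 mm) begins 51 mm behind the grasp point.
Start: joints at [-76.026, 18.392, -4.016, 83.108, 1.295, 78.541, -3.26], TCP at [0.148, 0.633, 0.188] pointing down, gripper open.
Joint ranges: [-163.93, 163.93], [-17.29, 119.83], [-79.2, 71.16], [3.27, 140.29], [-89.18, 269.18], [5.43, 117.66], [-154.24, 154.24]. Speed limits (degrees/s): [147.25, 147.25, 180, 180, 180, 180, 180].

INTERFACE

Orientations are given as [roll, pitch, yaw] about the fixed x, y, z axes, in that order (R = Rz(yaw) Ry(pitch) Rx(roll)).
In Python, from cell import env gives the robot as it stands. The module is installed in compiled form; this text tells all that it offers.
- The arm moves only by the tool drive_tool, never from a script. Its argument "increments" is a list of rows, each a list of 2 entries, a list of its own where there are three numbers: the shift along the tool's x, y, z scaled (see below), then the turn, a rotation vector about the tool's x, y, z scaled (see below). In form: [[[dx, dy, dz], [wx, wy, wz]], ...]. A call has 1 to 10 rows; each row shifts and turns the commanded pose from where the row before left it, along the tool's axes as they then stand; what a row does not reach is not made up. The controller multiplies each number of a shift by 0.04 m and each number of a turn by 120 degrees. A row lasts 1/10 s, in which the tool goes at most 50 mm and 8.59 degrees, less where a joint would pass 70% of its speed; a pose out of reach is approached as far as the arm can. A call with a number of a shift or a turn outside -1 to 1 is refused whole. A call with a gripper value outside its range is refused whole. "hand" is the gripper's target within -1 to 1 (fully open at 1, half-way at 0, shut at -1), set as the call begins (left out, the last holds). The fingers move at their own pace and stop on an object; "squeeze" is the grip in N (left out, the last holds). Time passes only in rows, so rows that do not move let the fingers close. It gives the time, the measured TCP pose, the force and the opening at its end, in the units of the state.
- env.get_obs(): the state, without advancing time (a new reading comes with each control period).
- env.read_camera(name): name is "scene" or "top"; returns a dict with "frame" (400x640x3 uint8, red, green, blue), "fx", "fy", "cx", "cy" (pixels), "distortion" ([k1, k2, p1, p2, k3] as OpenCV has them; the pictures are not rectified), "R" (3x3) and "t" (3): a world point X has camera coordinates R X + t. Camera axes: x right, y down, z forward; pixel columns grow to the right and rows downward; lengths in m; the calibration is good to about 2 mm. A picture is of the moment at which its call begins. There is no depth.
- env.sign_off(): hands the job in, once; it reports no verdict.
The state is a dict: "time_s": time; "qpos": joint angles; "joint_velocities": joint speeds; "effort": joint torques, N m; "tool_pos": TCP position; "tool_rot": TCP orientation; "force": force on the tool from outside, world axes, zero at the start; "wrist_torque": the same for the moment, N m; "grip_width": finger opening in m.
Only numpy, scipy, OpenCV 4.12 (cv2) and the standard library are available. Lean on these libraries where they do the work, as an engineer would, in place of code of your own. Each camera call takes 0.05 s, during which the arm holds its last target.

## Working session

There is one attempt and no reset: what is moved stays moved. The work goes in short steps, Python scripts to look and compute and a tool call to move; the robot and the scene stay as the last step left them, time stands still between calls to the robot, and variables do not carry over. Pictures are saved under pics/ and viewed, and the job is handed in when it is done.

Besides the shell and the picture viewer there is one more tool, called as name([rows], argument=value, ...), one row to a line, values as JSON. drive_tool: Moves the arm, as the interface text tells. Shifts and turns lie within -1 to 1; 1 stands for 0.04 m of shift or 120 degrees of turn. Its arguments: {"type":"object","properties":{"increments":{"type":"array"},"hand":{"type":"number"},"squeeze":{"type":"number"}},"required":["increments"]}

```bash
mkdir -p pics; cat > h.py <<'E'
import numpy as np, cv2
from cell import env
from scipy.spatial.transform import Rotation as Ro
def snap(n,f):
    c=env.read_camera(n); cv2.imwrite(f,cv2.cvtColor(c['frame'],cv2.COLOR_RGB2BGR)); return c
def K(c): return np.array([[c['fx'],0,c['cx']],[0,c['fy'],c['cy']],[0,0,1.]])
def ray(c,px):
    p=cv2.undistortPoints(np.array([[px]],float),K(c),np.array(c['distortion'],float))[0,0]
    R=np.array(c['R']);t=np.array(c['t']); return -R.T@t, R.T@np.array([p[0],p[1],1])
def atz(c,px,z):
    o,d=ray(c,px); return o+d*(z-o[2])/d[2]
def proj(c,X):
    R=np.array(c['R']);t=np.array(c['t'])
    return cv2.projectPoints(np.atleast_2d(X).astype(float),cv2.Rodrigues(R)[0],t,K(c),np.array(c['distortion'],float))[0][:,0]
def tri(c1,p1,c2,p2):
    o1,d1=ray(c1,p1);o2,d2=ray(c2,p2)
    s=np.linalg.lstsq(np.c_[d1,-d2],o2-o1,rcond=None)[0]
    a=o1+s[0]*d1;b=o2+s[1]*d2
    return (a+b)/2,np.linalg.norm(a-b)
E
python3 - <<'E'
from h import *
import pickle
a=snap('scene','pics/s0.png');b=snap('top','pics/t0.png')
pickle.dump((a,b),open('c0.pkl','wb'))
for c in(a,b): print(-np.array(c['R']).T@np.array(c['t']),np.array(c['R'])[2])
o=env.get_obs();print(o)
E
```

```text
[ 1.42507006 -0.92991448  1.47476771] [-0.48783675  0.48781232 -0.72391605]
[0.36869929 0.00503162 1.45864903] [ 0.11719541 -0.02131302 -0.99288015]
{'time_s': 0.1, 'qpos': array([-76.02626333,  18.43358291,  -4.01404521,  83.17016296,
         1.29755948,  78.54140656,  -3.25945052]), 'joint_velocities': array([ 0.02948166, -0.10129592, -0.0173307 , -0.23869613, -0.05975743,
       -0.16686419, -0.02013367]), 'effort': array([ 4.54322344e-05, -4.92564583e+01, -4.05771509e-01, -3.13401818e+01,
       -6.41402858e-02,  3.93589691e-02,  5.89125420e-05]), 'tool_pos': array([0.14800533, 0.63233352, 0.18676498]), 'tool_rot': array([-175.07365079,   89.89984984,  -98.2380934 ]), 'force': array([-0.53569836,  0.65210128, -0.92833277]), 'wrist_torque': array([ 0.02386263,  0.01995548, -0.02945666]), 'grip_width': 0.08700450948943775}
```

```bash
ls
```

```text
c0.pkl
h.py
pics
```

View pics/s0.png

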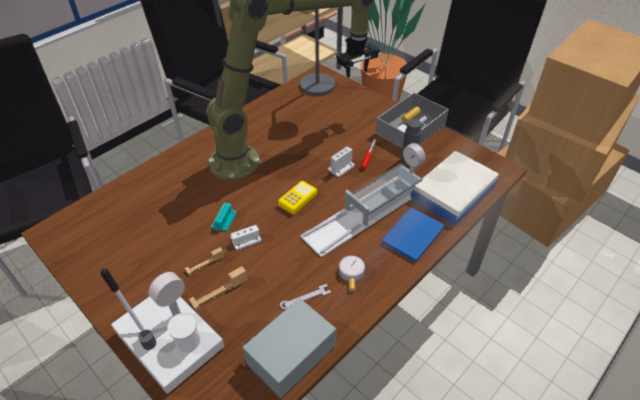

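View pics/t0.png

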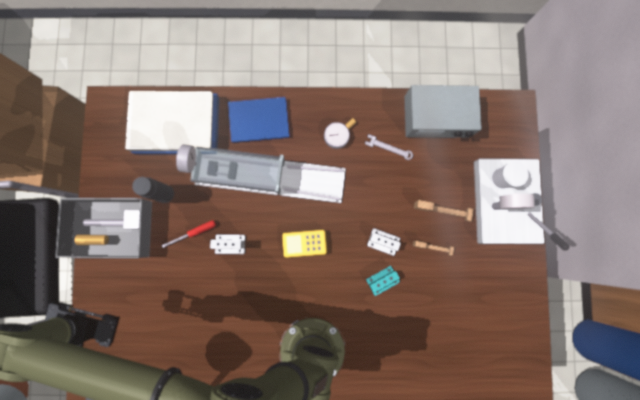

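```bash
python3 - <<'E'
import cv2,numpy as np
s=cv2.imread('pics/s0.png');t=cv2.imread('pics/t0.png')
def crop(im,x,y,w,h,k): return cv2.resize(im[y:y+h,x:x+w],None,fx=k,fy=k,interpolation=cv2.INTER_CUBIC)
cv2.imwrite('pics/s0a.png',crop(s,180,140,200,150,4))
cv2.imwrite('pics/t0a.png',crop(t,350,180,140,110,5))
cv2.imwrite('pics/t0b.png',crop(t,170,130,200,130,4))
cv2.imwrite('pics/s0b.png',crop(s,290,120,160,140,4))
E
```

```text
(no output)
```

View pics/s0a.png

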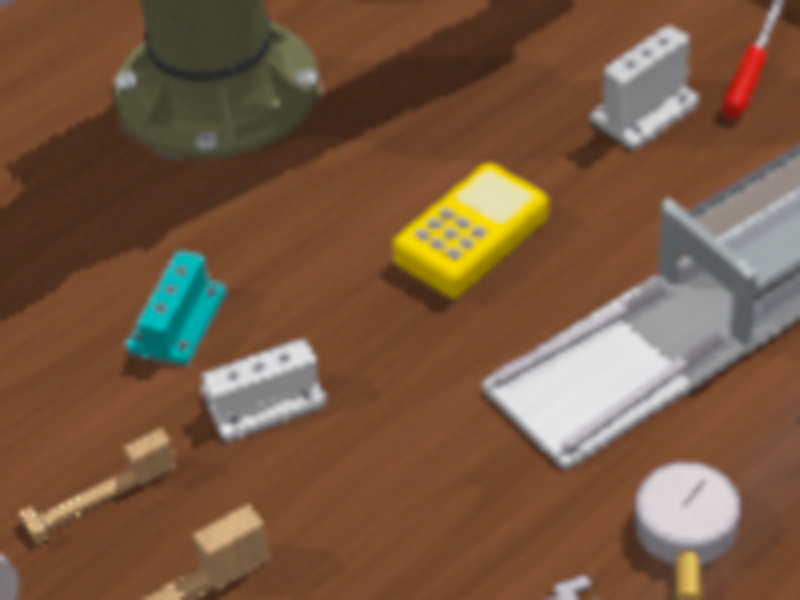

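View pics/t0a.png

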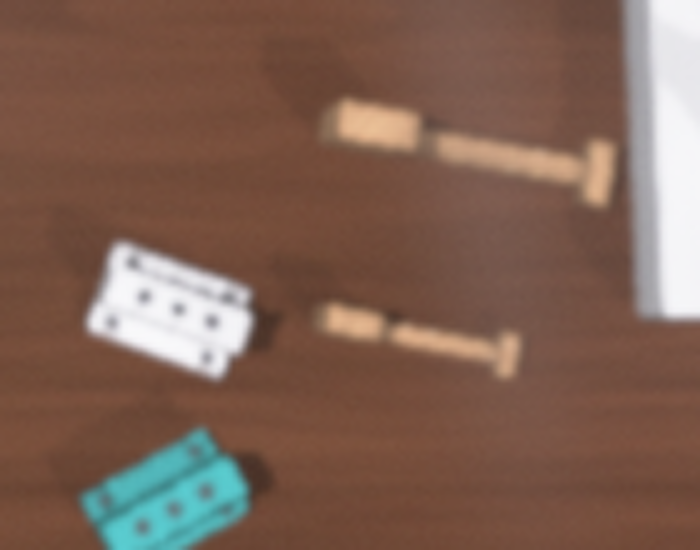

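View pics/t0b.png

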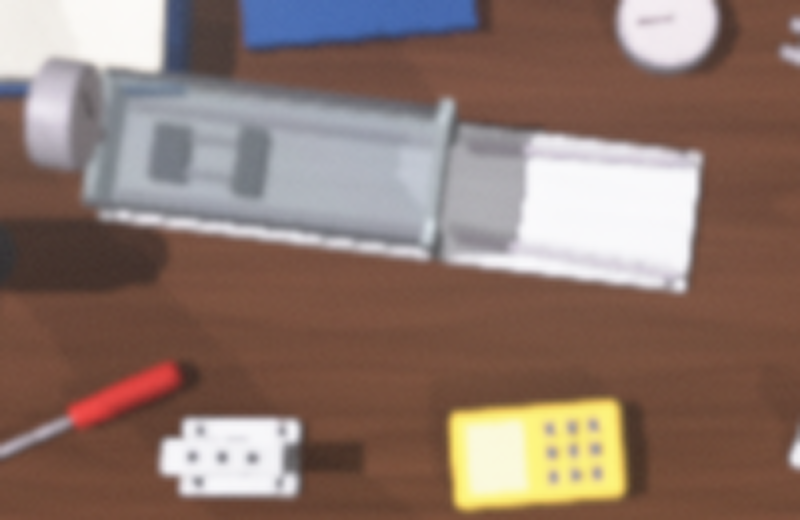

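View pics/s0b.png

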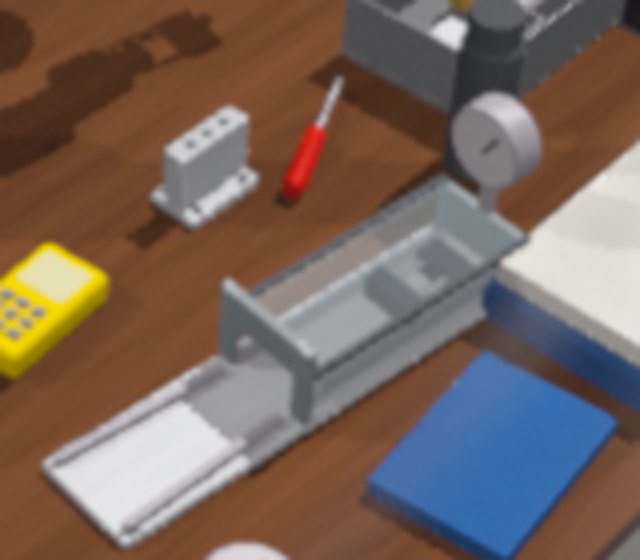

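```bash
python3 - <<'E'
import cv2,numpy as np
s=cv2.imread('pics/s0.png');t=cv2.imread('pics/t0.png')
def crop(im,x,y,w,h,k): return cv2.resize(im[y:y+h,x:x+w],None,fx=k,fy=k,interpolation=cv2.INTER_CUBIC)
cv2.imwrite('pics/s0c.png',crop(s,295,180,90,75,8))
cv2.imwrite('pics/s0d.png',crop(s,180,220,90,90,6))
cv2.imwrite('pics/t0c.png',crop(t,260,140,90,70,8))
E
```

```text
(no output)
```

View pics/s0c.png

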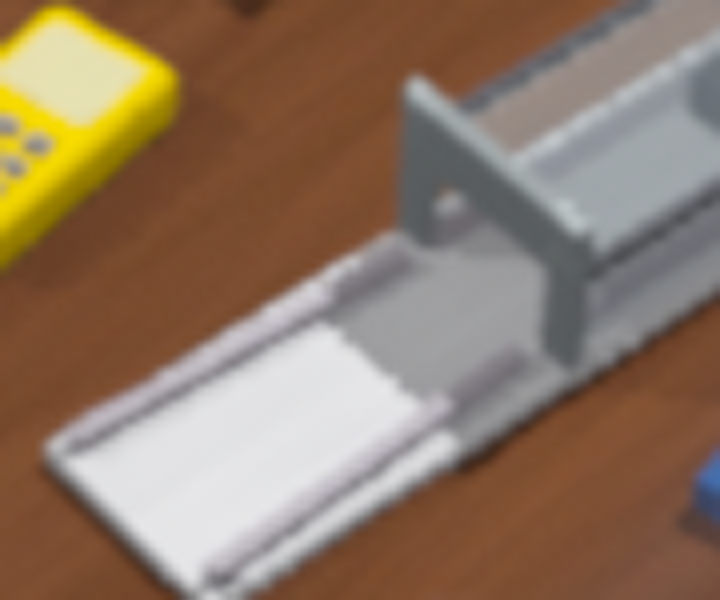

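View pics/s0d.png

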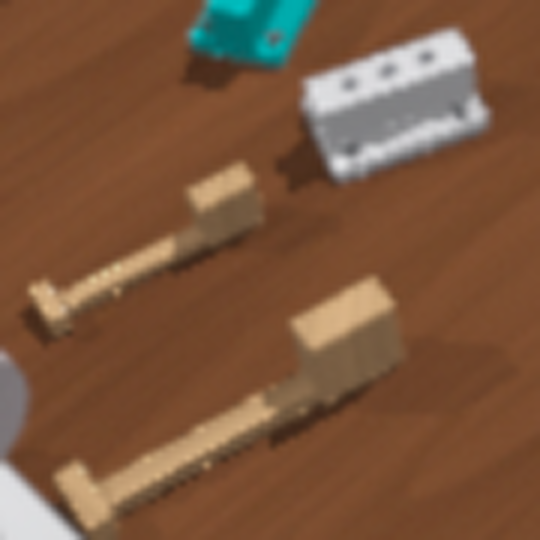

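View pics/t0c.png

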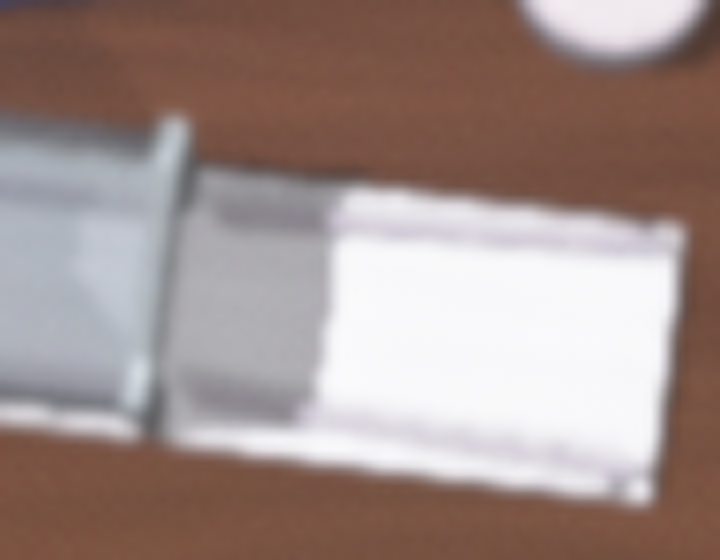

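```bash
cat > m.py <<'E'
from h import *
import pickle
from scipy.optimize import least_squares
a,b=pickle.load(open('c0.pkl','rb'))
S0c=lambda x,y:((x+.5)/8-.5+295,(y+.5)/8-.5+180)
T0c=lambda x,y:((x+.5)/8-.5+260,(y+.5)/8-.5+140)
S0d=lambda x,y:((x+.5)/6-.5+180,(y+.5)/6-.5+220)
T0a=lambda x,y:((x+.5)/5-.5+350,(y+.5)/5-.5+180)
def fit(pts,x0,name):
    def P(v): return np.array([v[0],v[1],v[3]]),Ro.from_euler('z',v[2]).as_matrix()
    def f(v,free=True):
        p,R=P(v); r=[]
        for c,px,X in pts: r.append(proj(c,p+R@np.array(X))[0]-px)
        return np.array(r).ravel()
    s=least_squares(f,x0+[0.],loss='soft_l1'); 
    s2=least_squares(lambda v:f([*v,0]),x0,loss='soft_l1')
    print(name,'free z',s.x.round(4),'z0',s2.x.round(4),'yaw deg',np.degrees(s2.x[2]).round(2)); print(s2.fun.reshape(-1,2).round(1).tolist())
    return s2.x
if __name__=='__main__':
    fit([(b,T0c(686,222),(.062,-.22,.012)),(b,T0c(653,504),(-.062,-.22,.012)),(b,T0c(160,438),(-.062,0,.012)),
     (a,S0c(48,452),(-.062,-.22,.012)),(a,S0c(213,609),(.062,-.22,.012)),(a,S0c(572,370),(.062,0,.012)),(a,S0c(400,232),(-.062,0,.012)),
     (a,S0c(405,82),(-.062,0,.11)),(a,S0c(587,245),(.062,0,.11)),(b,T0c(190,118),(.062,0,.11)),(b,T0c(150,405),(-.062,0,.11))],[.6,.2,0.1],'station')
    # block: holes on rib, assume long axis y; 
    for s,t in zip([(349,84),(388,71),(427,57)],[(144,297),(178,310),(212,322)]): print('hole',tri(a,S0d(*s),b,T0a(*t)))
    # stick handle top corners: scene / top
    for s,t in zip([(290,323),(378,277),(400,302),(313,348)],[(420,152),(338,140),(343,98),(422,108)]): print('handle',tri(a,S0d(*s),b,T0a(*t)))
    for s,t in zip([(80,459),(116,508),(57,474),(91,528)],[(583,180),(586,140),(610,207),(614,142)]): print('head',tri(a,S0d(*s),b,T0a(*t)))
E
python3 m.py
```

```text
station free z [ 0.6077  0.1089 -0.1206  0.0052] z0 [ 0.6073  0.11   -0.122 ] yaw deg -6.99
[[-0.9, 0.5], [-0.8, -1.0], [-0.0, -0.3], [-0.4, 0.1], [-0.2, 0.7], [-0.6, 1.7], [-0.4, 0.6], [-0.2, 1.8], [-0.8, -0.2], [-1.1, 0.0], [-1.0, 0.2]]
hole (array([ 0.3708791 , -0.24990215,  0.03322662]), np.float64(0.04580173628794669))
hole (array([ 0.37678832, -0.25170369,  0.05178365]), np.float64(0.001753945612437104))
hole (array([ 0.38421101, -0.2535494 ,  0.07467401]), np.float64(0.04764151182095581))
handle (array([ 0.4871926 , -0.4198135 ,  0.06153374]), np.float64(0.005444481129402907))
handle (array([ 0.49613697, -0.36276167,  0.05850187]), np.float64(0.006713314686045596))
handle (array([ 0.52392605, -0.36675884,  0.06431376]), np.float64(0.0035392233165949276))
handle (array([ 0.51585526, -0.42225545,  0.06740742]), np.float64(0.0007211073510804699))
head (array([ 0.46509031, -0.54883419,  0.03829976]), np.float64(0.008391577037947852))
head (array([ 0.4964848 , -0.55357184,  0.02794679]), np.float64(0.001997398013939817))
head (array([ 0.45101864, -0.56590875,  0.02770726]), np.float64(0.005813694787955371))
head (array([ 0.4960254 , -0.5724175 ,  0.02845507]), np.float64(0.0011282207697507582))
```

```bash
cat > m2.py <<'E'
from m import *
for s,t in zip([(427,57),(388,71),(349,84)],[(144,297),(178,310),(212,322)]): print('hole',tri(a,S0d(*s),b,T0a(*t)))
# flange corners top view: (118,240)?(top-left), (88,330),(220,380),(250,290)
for p in [(120,241),(88,328),(221,379),(253,290)]: print(atz(b,T0a(*p),.012).round(4))
# handle top and head: stick frame, +y to head
d=(.013,.028,.058)
h=[(-1,1),(-1,-1),(1,-1),(1,1)] # sx in world-ish? 
# stick yaw ~180+: own x -> world -x
pts=[]
for s,t,(sx,sy) in zip([(290,323),(378,277),(400,302),(313,348)],[(420,152),(338,140),(343,98),(422,108)],[(1,1),(1,-1),(-1,-1),(-1,1)]):
    X=(sx*.013,sy*.028,.058); pts+=[(a,S0d(*s),X),(b,T0a(*t),X)]
for s,t,(sx,y) in zip([(80,459),(116,508),(57,474),(91,528)],[(583,198),(588,138),(610,207),(614,142)],[(1,.164),(-1,.164),(1,.18),(-1,.18)]):
    X=(sx*.022,y,.024); pts+=[(a,S0d(*s),X),(b,T0a(*t),X)]
fit(pts,[.5,-.4,3.2],'stick')
E
python3 m2.py
```

```text
hole (array([ 0.38588183, -0.22792162,  0.05242185]), np.float64(0.002218681633365479))
hole (array([ 0.37678832, -0.25170369,  0.05178365]), np.float64(0.001753945612437104))
hole (array([ 0.36827799, -0.27535439,  0.05253405]), np.float64(0.000992228168807729))
[ 0.4254 -0.2189  0.012 ]
[ 0.3637 -0.1952  0.012 ]
[ 0.3277 -0.2895  0.012 ]
[ 0.3906 -0.3137  0.012 ]
stick free z [ 0.5058 -0.3919  2.9641  0.0048] z0 [ 0.5046 -0.3918  2.9644] yaw deg 169.85
[[-0.1, 0.1], [-1.7, -0.3], [-0.7, 0.0], [-1.0, -0.8], [-0.6, 0.8], [-0.9, 0.3], [-0.2, 0.9], [-1.0, 1.2], [-0.0, 0.6], [-0.3, 0.5], [-0.2, 1.5], [0.4, 0.4], [-0.4, 0.4], [-1.3, -0.5], [-0.3, 0.5], [-0.5, 0.4]]
```

```bash
cat > p.py <<'E'
from h import *
def st():
    o=env.get_obs(); R=Ro.from_euler('xyz',o['tool_rot'],degrees=True).as_matrix()
    z=R[:,2]; ja=np.degrees(np.arctan2(z[1],z[0])); return o,R,ja
def rel(target,ja_t=None):
    """shift in tool units (0.04 m) from measured pose to target; turn about tool x in deg"""
    o,R,ja=st(); d=R.T@(np.array(target)-o['tool_pos'])/0.04
    print('t',o['time_s'].__round__(2),'pos',o['tool_pos'].round(4),'ja',ja.round(2),'az',np.degrees(np.arctan2(o['tool_pos'][1],o['tool_pos'][0])).round(1),'q7',o['qpos'][6].round(1),'F',o['force'].round(1),'w',round(o['grip_width'],4),'tilt',np.round(R[:,0],3).tolist())
    print('units',d.round(3))
    if ja_t is not None:
        # turn +about tool x (down) reduces ja
        dd=(ja-ja_t+180)%360-180; print('turn about x deg',dd.round(2),'units',(dd/120).round(3),'(0.0715/row)')
        # shift units after the turn
        R2=R@Ro.from_euler('x',dd,degrees=True).as_matrix()
        print('units after turn',(R2.T@(np.array(target)-o['tool_pos'])/0.04).round(3))
E
python3 - <<'E'
from p import *
import pickle
from m import S0d,T0a
a,b=pickle.load(open('c0.pkl','rb'))
rel([.377,-.254,.15],-20.6)
o,R,ja=st();print(R.round(3))
print('stop',atz(b,(237.5,174),.03),atz(b,(237.5,174),.012))
print('turq corner',atz(b,T0a(205,430),.012),atz(b,T0a(250,480),.012),atz(b,T0a(85,495),.012))
for n,p in dict(drv=(216,222),meter=(305,244),tall=(228,244),flask=(140,185),small=(417,246),cof=(476,200)).items(): print(n,atz(b,p,.03).round(3))
E
```

```text
t 0.1 pos [0.148  0.6323 0.1868] ja 76.84 az 76.8 q7 -3.3 F [-0.5  0.7 -0.9] w 0.087 tilt [-0.0, -0.002, -1.0]
units [  0.956 -10.621 -20.271]
turn about x deg 97.44 units 0.812 (0.0715/row)
units after turn [  0.956 -18.726  13.155]
[[-0.    -0.974  0.228]
 [-0.002  0.228  0.974]
 [-1.    -0.    -0.002]]
stop [0.61456048 0.2663441  0.03      ] [0.61765817 0.26963646 0.012     ]
turq corner [ 0.29199481 -0.27745051  0.012     ] [ 0.25702105 -0.30879539  0.012     ] [ 0.24691013 -0.19174827  0.012     ]
drv [0.444 0.337 0.03 ]
meter [0.368 0.025 0.03 ]
tall [0.367 0.293 0.03 ]
flask [0.574 0.611 0.03 ]
small [ 0.361 -0.369  0.03 ]
cof [ 0.524 -0.587  0.03 ]
```

drive_tool([
  [[0,-0.9,-0.7],[0,0,0]],
  [[0,-0.9,-0.7],[0,0,0]],
  [[0,-0.9,-0.7],[0,0,0]],
  [[0,-0.9,-0.7],[0,0,0]],
  [[0,-0.9,-0.7],[0,0,0]],
  [[0,-0.9,-0.7],[0,0,0]],
  [[0,-0.9,-0.7],[0,0,0]],
  [[0,-0.9,-0.7],[0,0,0]],
  [[0,-0.9,-0.7],[0,0,0]],
  [[0,-0.9,-0.7],[0,0,0]],
], hand=0.2, squeeze=45)

```text
time_s: 1.1
tool_pos: [0.4355, 0.2765, 0.1876]
tool_rot: [76.4, 90.0, 153.2]
force: [0.8, 1.4, -0.5]
grip_width: 0.0525
```

```bash
python3 - <<'E'
from p import *
rel([.377,-.254,.15],-20.6)
E
```

```text
t 1.1 pos [0.4355 0.2765 0.1876] ja 76.84 az 32.4 q7 41.9 F [ 0.8  1.4 -0.5] w 0.0525 tilt [-0.0, 0.0, -1.0]
units [  0.938  -1.596 -13.248]
turn about x deg 97.44 units 0.812 (0.0715/row)
units after turn [  0.938 -12.93    3.297]
```

drive_tool([
  [[0,-0.8,0],[0.07,0,0]],
  [[0,-0.8,0],[0.07,0,0]],
  [[0,-0.8,0],[0.07,0,0]],
  [[0,-0.8,0],[0.07,0,0]],
  [[0,-0.8,0],[0.07,0,0]],
  [[0,-0.8,0],[0.07,0,0]],
  [[0,-0.8,0],[0.07,0,0]],
  [[0,-0.8,0],[0.07,0,0]],
  [[0,-0.8,0],[0.07,0,0]],
  [[0,-0.8,0],[0.07,0,0]],
])

```text
time_s: 2.1
tool_pos: [0.6191, 0.0499, 0.1871]
tool_rot: [-132.4, 89.9, -140.0]
force: [0.3, -0.1, -0.1]
grip_width: 0.052
```

```bash
python3 - <<'E'
from p import *
rel([.377,-.254,.12],-20.6)
E
```

```text
t 2.1 pos [0.6191 0.0499 0.1871] ja -7.51 az 4.6 q7 -7.4 F [ 0.3 -0.1 -0.1] w 0.052 tilt [-0.001, -0.001, -1.0]
units [ 1.685 -8.323 -5.007]
turn about x deg 13.09 units 0.109 (0.0715/row)
units after turn [ 1.685 -9.24  -2.992]
```

drive_tool([
  [[0,0,0],[0.055,0,0]],
  [[0,0,0],[0.055,0,0]],
  [[0,-0.92,-0.3],[0,0,0]],
  [[0,-0.92,-0.3],[0,0,0]],
  [[0,-0.92,-0.3],[0,0,0]],
  [[0,-0.92,-0.3],[0,0,0]],
  [[0,-0.92,-0.3],[0,0,0]],
  [[0,-0.92,-0.3],[0,0,0]],
  [[0,-0.92,-0.3],[0,0,0]],
  [[0.7,-0.92,-0.3],[0,0,0]],
])

```text
time_s: 3.1
tool_pos: [0.4279, -0.1932, 0.162]
tool_rot: [18.1, 89.6, -2.2]
force: [-0.2, -1.0, -0.2]
grip_width: 0.0523
```

```bash
python3 - <<'E'
from p import *
rel([.377,-.254,.12],-20.6)
E
```

```text
t 3.1 pos [ 0.4279 -0.1932  0.162 ] ja -20.35 az -24.3 q7 -3.2 F [-0.2 -1.  -0.2] w 0.0523 tilt [0.007, -0.0, -1.0]
units [ 1.042 -1.87  -0.672]
turn about x deg 0.25 units 0.002 (0.0715/row)
units after turn [ 1.042 -1.872 -0.664]
```

drive_tool([
  [[0.3,-0.62,-0.2],[0,0,0]],
  [[0.3,-0.62,-0.2],[0,0,0]],
  [[0.35,-0.6,-0.2],[0,0,0]],
  [[0,0,0],[0,0,0]],
  [[0,0,0],[0,0,0]],
])

```text
time_s: 3.6
tool_pos: [0.3782, -0.2518, 0.1216]
tool_rot: [112.8, 89.9, 92.4]
force: [0.5, 0.7, -0.2]
grip_width: 0.0524
```

```bash
python3 - <<'E'
from p import *
rel([.377,-.254,.02],-20.6)
c=snap('scene','pics/s1.png');t=snap('top','pics/t1.png')
f=cv2.imread('pics/s1.png')[140:290,170:330];cv2.imwrite('pics/s1a.png',cv2.resize(f,None,fx=4,fy=4,interpolation=2))
f=cv2.imread('pics/t1.png')[190:310,320:460];cv2.imwrite('pics/t1a.png',cv2.resize(f,None,fx=4,fy=4,interpolation=2))
E
```

```text
t 3.6 pos [ 0.3782 -0.2518  0.1216] ja -20.43 az -33.7 q7 5.0 F [ 0.5  0.7 -0.2] w 0.0524 tilt [-0.0, 0.001, -1.0]
units [ 2.539 -0.063 -0.008]
turn about x deg 0.17 units 0.001 (0.0715/row)
units after turn [ 2.539 -0.063 -0.007]
```

View pics/s1a.png

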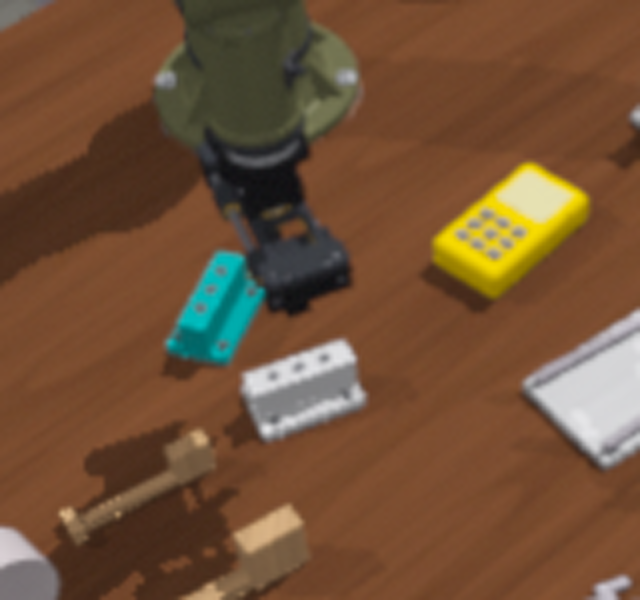

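View pics/t1a.png

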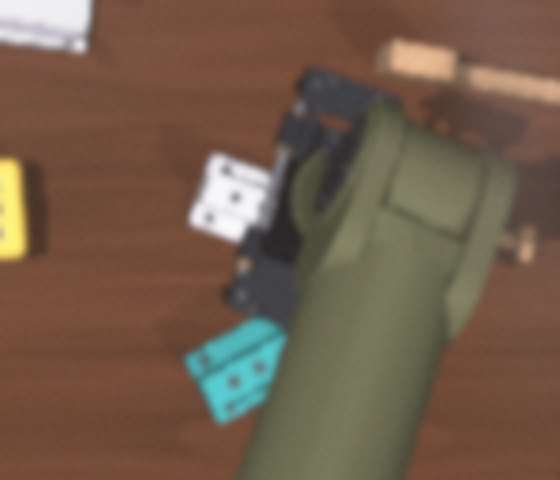

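drive_tool([
  [[0.65,-0.06,0],[0,0,0]],
  [[0.65,0,0],[0,0,0]],
  [[0,0,0],[0,0,0]],
  [[0,0,0],[0,0,0]],
])

```text
time_s: 4.1
tool_pos: [0.3781, -0.2539, 0.0702]
tool_rot: [-118.5, 90.0, -138.8]
force: [1.3, -0.2, -0.4]
grip_width: 0.0522
```

```bash
python3 - <<'E'
from p import *
rel([.377,-.254,.02],-20.6)
c=snap('scene','pics/s2.png');t=snap('top','pics/t2.png')
print(proj(c,[env.get_obs()['tool_pos'],[.377,-.254,.048]]))
f=cv2.imread('pics/s2.png')[190:270,200:300];cv2.imwrite('pics/s2a.png',cv2.resize(f,None,fx=7,fy=7,interpolation=2))
E
```

```text
t 4.1 pos [ 0.3781 -0.2539  0.0702] ja -20.29 az -33.9 q7 9.3 F [ 1.3 -0.2 -0.4] w 0.0522 tilt [-0.001, -0.001, -1.0]
units [ 1.256 -0.011 -0.024]
turn about x deg 0.31 units 0.003 (0.0715/row)
units after turn [ 1.256 -0.012 -0.024]
[[243.23472156 228.7176368 ]
 [243.69120521 232.44189852]]
```

View pics/s2a.png

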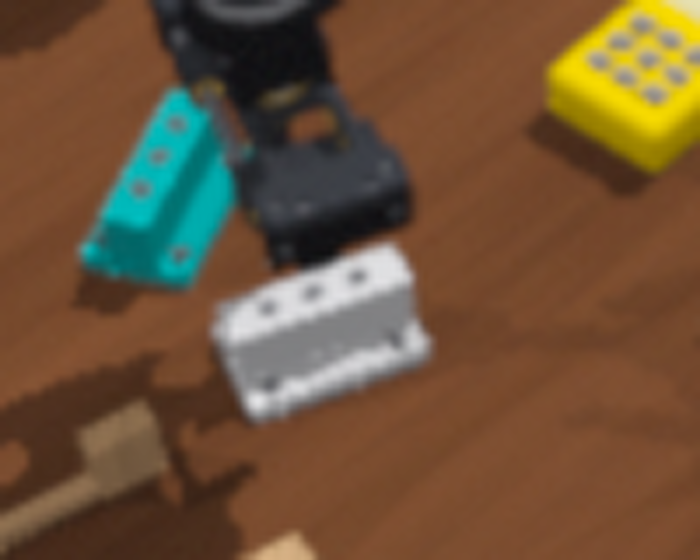

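```bash
python3 - <<'E'
from p import *
import pickle
c=pickle.load(open('c0.pkl','rb'))[0]
o,R,ja=st();p=o['tool_pos']
for w in(-.04,-.026,.026,.04):
    for y in(-.0095,.0095):
        q=proj(c,p+R@np.array([0,y,w]))[0]; print(w,y,((q-[200,190]+.5)*7-.5).round(0))
E
```

```text
-0.04 -0.0095 [263. 229.]
-0.04 0.0095 [297. 217.]
-0.026 -0.0095 [272. 247.]
-0.026 0.0095 [306. 235.]
0.026 -0.0095 [305. 314.]
0.026 0.0095 [340. 302.]
0.04 -0.0095 [315. 333.]
0.04 0.0095 [349. 320.]
```

```bash
python3 - <<'E'
from p import *
import pickle
c,t=pickle.load(open('c0.pkl','rb'))
o,R,ja=st();p=o['tool_pos']
f=cv2.imread('pics/s2.png');g=cv2.imread('pics/t2.png')
def dr(im,cc,pts,col):
    for q in pts:
        u=proj(cc,p+R@np.array(q))[0]*4; cv2.circle(im,(int(u[0]),int(u[1])),3,col,-1)
F=cv2.resize(f,None,fx=4,fy=4,interpolation=2);G=cv2.resize(g,None,fx=4,fy=4,interpolation=2)
for im,cc in((F,c),(G,t)):
    dr(im,cc,[(0,y,s*w) for y in(-.0095,.0095) for s in(1,-1) for w in(.026,.041)],(0,0,255))
    dr(im,cc,[(-.07,y,s*.095) for y in(-.0375,.0375) for s in(1,-1)],(0,255,0))
    dr(im,cc,[(-.1,0,0),(-.2,0,0)],(255,0,255))
cv2.imwrite('pics/s2b.png',F[540:1140,700:1300]);cv2.imwrite('pics/t2b.png',G[700:1260,1240:1900])
E
```

```text
(no output)
```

View pics/s2b.png

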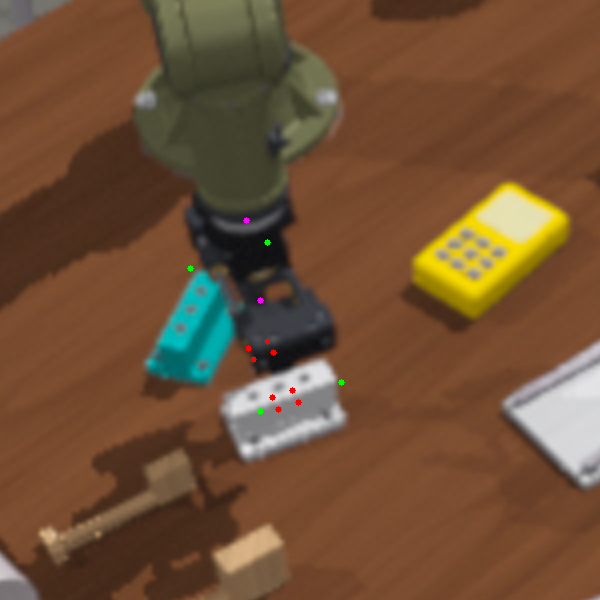

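View pics/t2b.png

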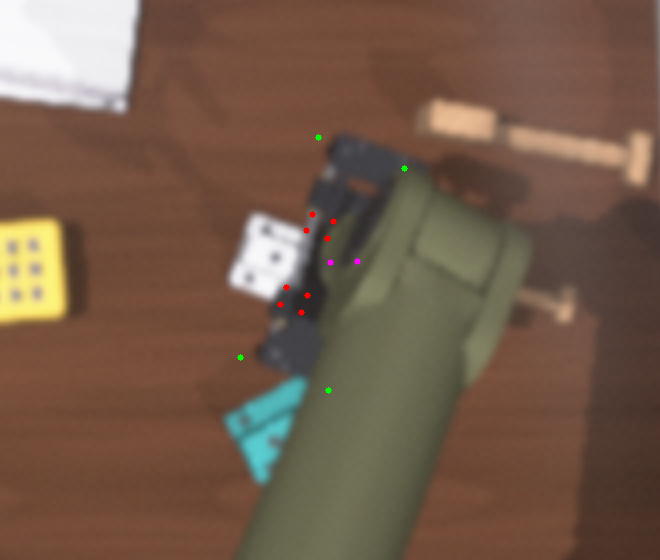

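```bash
python3 - <<'E'
from p import *
import pickle
c,t=pickle.load(open('c0.pkl','rb'))
S=lambda x,y:((x+700+.5)/4-.5,(y+540+.5)/4-.5)
T=lambda x,y:((x+1240+.5)/4-.5,(y+700+.5)/4-.5)
print(tri(c,S(318,290),t,T(337,138)));print(tri(c,S(333,327),t,T(337,138)));print(tri(c,S(245,312),t,T(418,165)))
o,R,ja=st();p=o['tool_pos'];print(p+R@[-.07,-.0375,.095],p+R@[-.07,.0375,.095])
f=cv2.imread('pics/s2.png')[190:245,215:265];cv2.imwrite('pics/s2c.png',cv2.resize(f,None,fx=12,fy=12,interpolation=2))
E
```

```text
(array([ 0.46849145, -0.24869752,  0.2484327 ]), np.float64(0.011453896553027716))
(array([ 0.47585345, -0.2516447 ,  0.21038988]), np.float64(0.0012559936712457122))
(array([ 0.4476487 , -0.30898892,  0.25267493]), np.float64(0.012650462996608595))
[ 0.45487106 -0.32252935  0.14126479] [ 0.48090467 -0.25219265  0.1412708 ]
```

View pics/s2c.png

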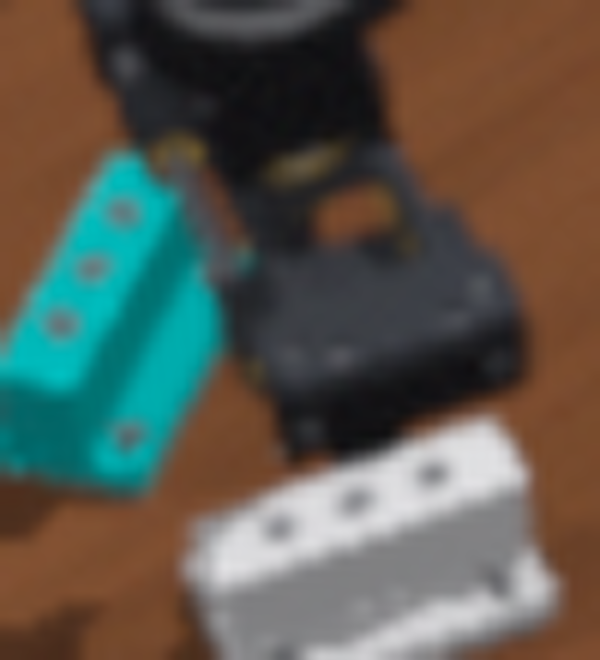

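```bash
python3 - <<'E'
from p import *
import pickle
c,t=pickle.load(open('c0.pkl','rb'))
o,R,ja=st();p=o['tool_pos']
for w in (-.035,0,.035):
  for z in(.07,.1,.13): print(w,z,((proj(c,[*(p+R@[0,0,w])[:2],z])[0]-[215,190]+.5)*12).round())
E
```

```text
-0.035 0.07 [307. 396.]
-0.035 0.1 [295. 331.]
-0.035 0.13 [284. 265.]
0 0.07 [345. 473.]
0 0.1 [334. 408.]
0 0.13 [323. 342.]
0.035 0.07 [385. 552.]
0.035 0.1 [374. 487.]
0.035 0.13 [362. 421.]
```

drive_tool([
  [[0.4,0,-0.02],[0,0,0]],
  [[0.4,0,0],[0,0,0]],
  [[0,0,0],[0,0,0]],
  [[0,0,0],[0,0,0]],
])

```text
time_s: 4.6
tool_pos: [0.3775, -0.2542, 0.0387]
tool_rot: [1.9, 89.9, -18.5]
force: [-0.2, -0.5, 0.9]
grip_width: 0.0522
```

```bash
python3 - <<'E'
from p import *
rel([.377,-.254,.02],-20.6)
c=snap('scene','pics/s3.png');t=snap('top','pics/t3.png')
f=cv2.imread('pics/s3.png')[190:250,215:265];cv2.imwrite('pics/s3c.png',cv2.resize(f,None,fx=10,fy=10,interpolation=2))
f=cv2.imread('pics/t3.png')[200:285,350:430];cv2.imwrite('pics/t3c.png',cv2.resize(f,None,fx=7,fy=7,interpolation=2))
E
```

```text
t 4.6 pos [ 0.3775 -0.2542  0.0387] ja -20.36 az -34.0 q7 12.7 F [-0.2 -0.5  0.9] w 0.0522 tilt [0.001, -0.0, -1.0]
units [ 0.468  0.001 -0.015]
turn about x deg 0.24 units 0.002 (0.0715/row)
units after turn [ 0.468  0.001 -0.015]
```

View pics/s3c.png

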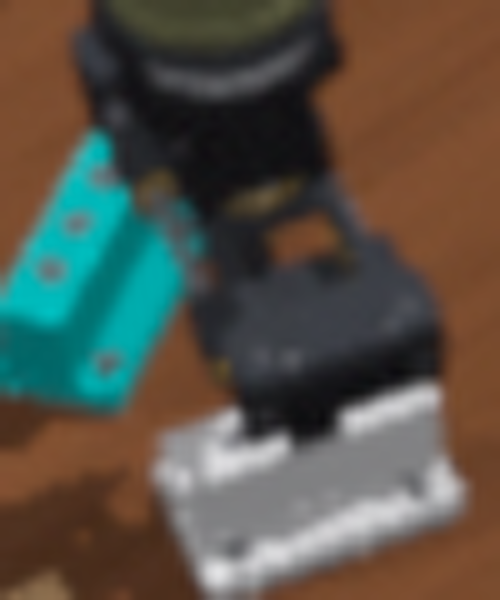

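View pics/t3c.png

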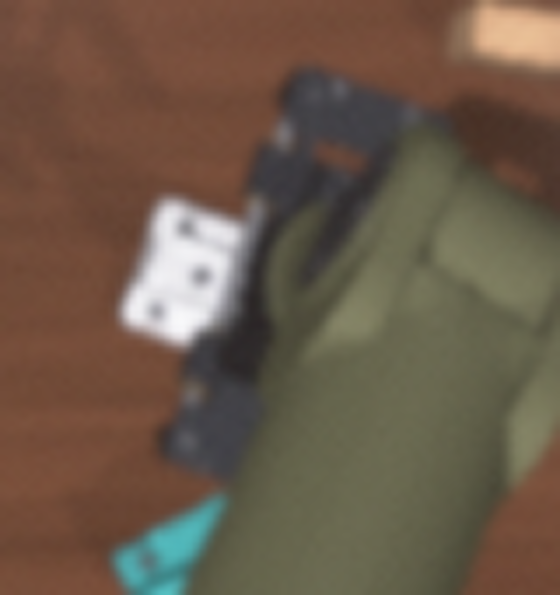

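drive_tool([
  [[0.15,0,0],[0,0,0]],
  [[0.15,0,0],[0,0,0]],
  [[0.15,0,-0.01],[0,0,0]],
  [[0,0,0],[0,0,0]],
])

```text
time_s: 5.1
tool_pos: [0.3755, -0.2535, 0.0187]
tool_rot: [-169.5, 89.9, 170.1]
force: [0.6, 0.4, -0.3]
grip_width: 0.0526
```

```bash
python3 - <<'E'
from p import *
rel([.377,-.254,.02],-20.6)
import pickle
c0,t0=pickle.load(open('c0.pkl','rb'))
print(proj(c0,[[0,0,0],[0,0,.1]]),proj(t0,[[0,0,0],[0,0,.1]]))
c=snap('scene','pics/s4.png')
f=cv2.imread('pics/s4.png')[190:250,215:265];cv2.imwrite('pics/s4c.png',cv2.resize(f,None,fx=10,fy=10,interpolation=2))
E
```

```text
t 5.1 pos [ 0.3755 -0.2535  0.0187] ja -20.37 az -34.0 q7 15.0 F [ 0.6  0.4 -0.3] w 0.0526 tilt [-0.002, 0.0, -1.0]
units [-0.032  0.002  0.041]
turn about x deg 0.23 units 0.002 (0.0715/row)
units after turn [-0.032  0.002  0.041]
[[233.72870693 162.43132781]
 [230.79002395 144.84695244]] [[311.87898988 350.35781065]
 [311.96449303 358.39850343]]
```

View pics/s4c.png

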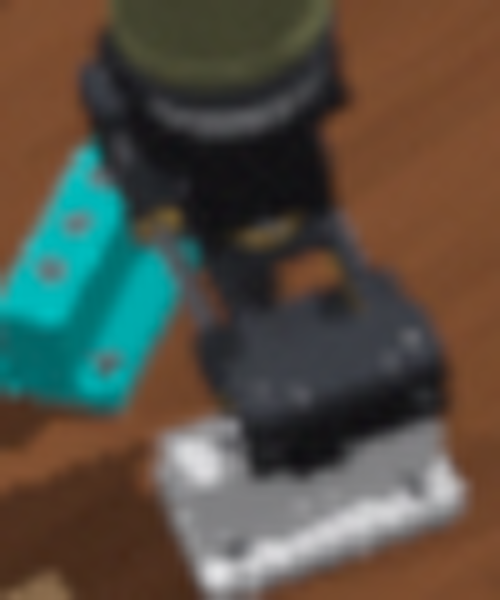

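drive_tool([
  [[0.08,0,0.03],[0,0,0]],
  [[0.08,0,0],[0,0,0]],
  [[0,0,0],[0,0,0]],
])

```text
time_s: 5.45
tool_pos: [0.3773, -0.2542, 0.0129]
tool_rot: [-166.6, 90.0, 173.1]
force: [-0.3, 0.5, 0.3]
grip_width: 0.0521
```

drive_tool([
  [[0.05,0,0],[0,0,0]],
  [[0,0,0],[0,0,0]],
])

```text
time_s: 5.65
tool_pos: [0.3775, -0.2542, 0.0111]
tool_rot: [-176.0, 90.0, 163.6]
force: [0.3, -0.5, -0.2]
grip_width: 0.0519
```

drive_tool([
  [[0.06,0,0],[0,0,0]],
  [[0,0,0],[0,0,0]],
])

```text
time_s: 5.85
tool_pos: [0.3774, -0.2542, 0.0087]
tool_rot: [171.2, 90.0, 150.8]
force: [-0.9, 0.3, -0.8]
grip_width: 0.0521
```

drive_tool([
  [[0.06,0,0],[0,0,0]],
  [[0,0,0],[0,0,0]],
])

```text
time_s: 6.05
tool_pos: [0.3774, -0.2542, 0.0063]
tool_rot: [176.4, 90.0, 156.0]
force: [1.0, -0.4, 0.0]
grip_width: 0.0522
```

drive_tool([
  [[0.1,0,0],[0,0,0]],
  [[0,0,0],[0,0,0]],
])

```text
time_s: 6.25
tool_pos: [0.3772, -0.2541, 0.0021]
tool_rot: [-174.9, 90.0, 164.7]
force: [0.4, -0.4, 0.0]
grip_width: 0.0524
```

```bash
python3 - <<'E'
from p import *
rel([.377,-.254,.02],-20.6)
c=snap('scene','pics/s5.png');snap('top','pics/t5.png')
f=cv2.imread('pics/s5.png')[190:250,215:265];cv2.imwrite('pics/s5c.png',cv2.resize(f,None,fx=10,fy=10,interpolation=2))
E
```

```text
t 6.25 pos [ 0.3772 -0.2541  0.0021] ja -20.37 az -34.0 q7 17.5 F [ 0.4 -0.4  0. ] w 0.0524 tilt [-0.001, 0.0, -1.0]
units [-0.449  0.001 -0.006]
turn about x deg 0.23 units 0.002 (0.0715/row)
units after turn [-0.449  0.001 -0.006]
```

View pics/s5c.png

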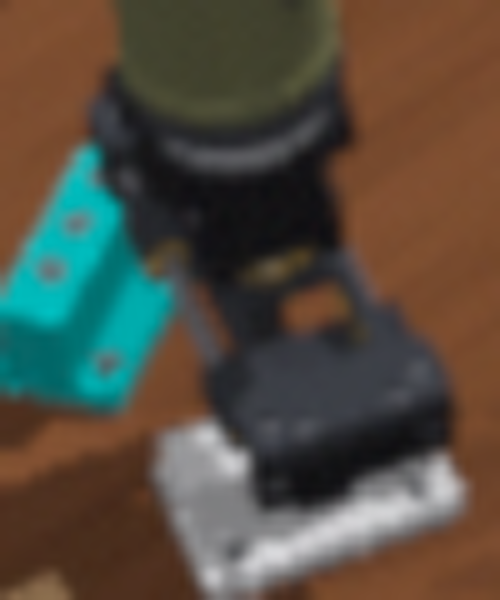

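drive_tool([
  [[0.1,0,0],[0,0,0]],
  [[0,0,0],[0,0,0]],
])

```text
time_s: 6.55
tool_pos: [0.3773, -0.2541, -0.0019]
tool_rot: [179.9, 90.0, 159.5]
force: [-0.5, -0.0, -0.5]
grip_width: 0.0524
```

drive_tool([
  [[0.1,0,0],[0,0,0]],
  [[0,0,0],[0,0,0]],
])

```text
time_s: 6.75
tool_pos: [0.3772, -0.2541, -0.0059]
tool_rot: [-175.0, 90.0, 164.6]
force: [-0.4, -0.1, -0.7]
grip_width: 0.0525
```

drive_tool([
  [[0.08,0,0],[0,0,0]],
  [[0,0,0],[0,0,0]],
])

```text
time_s: 6.95
tool_pos: [0.3773, -0.2542, -0.009]
tool_rot: [-174.8, 90.0, 164.8]
force: [0.9, -0.9, -0.2]
grip_width: 0.0527
```

drive_tool([
  [[0.08,0,0],[0,0,0]],
  [[0,0,0],[0,0,0]],
])

```text
time_s: 7.15
tool_pos: [0.3773, -0.2541, -0.0122]
tool_rot: [-179.8, 90.0, 159.9]
force: [-0.5, 0.5, -0.5]
grip_width: 0.0525
```

drive_tool([
  [[0.08,0,0],[0,0,0]],
  [[0,0,0],[0,0,0]],
])

```text
time_s: 7.35
tool_pos: [0.3773, -0.2541, -0.0154]
tool_rot: [179.2, 90.0, 158.8]
force: [-0.1, 0.2, -0.1]
grip_width: 0.0522
```

```bash
python3 - <<'E'
from p import *
rel([.377,-.254,.02],-20.6)
c=snap('scene','pics/s6.png');snap('top','pics/t6.png')
f=cv2.imread('pics/s6.png')[190:250,215:265];cv2.imwrite('pics/s6c.png',cv2.resize(f,None,fx=10,fy=10,interpolation=2))
E
```

```text
t 7.35 pos [ 0.3773 -0.2541 -0.0154] ja -20.37 az -34.0 q7 19.9 F [-0.1  0.2 -0.1] w 0.0522 tilt [-0.001, 0.0, -1.0]
units [-0.885  0.    -0.01 ]
turn about x deg 0.23 units 0.002 (0.0715/row)
units after turn [-0.885  0.    -0.01 ]
```

View pics/s6c.png

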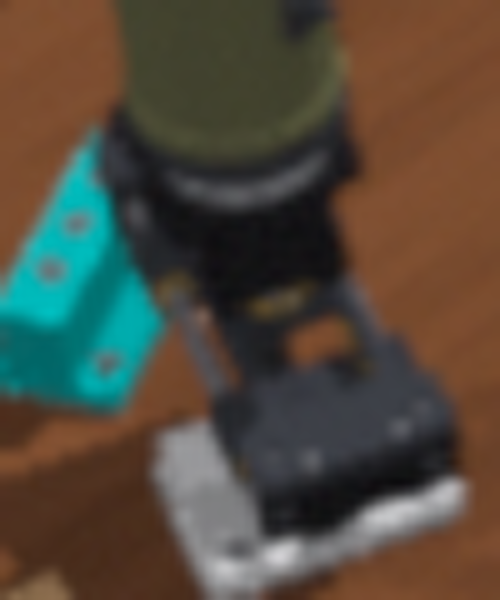

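drive_tool([
  [[0.06,0,0],[0,0,0]],
  [[0,0,0],[0,0,0]],
])

```text
time_s: 7.65
tool_pos: [0.3775, -0.2542, -0.0177]
tool_rot: [167.8, 90.0, 147.4]
force: [-0.1, 0.0, -0.8]
grip_width: 0.0525
```

drive_tool([
  [[0.06,0,0],[0,0,0]],
  [[0,0,0],[0,0,0]],
])

```text
time_s: 7.85
tool_pos: [0.3774, -0.2542, -0.0201]
tool_rot: [177.6, 90.0, 157.3]
force: [-1.0, -0.6, -0.2]
grip_width: 0.0524
```

drive_tool([
  [[0,0,0],[0,0,0]],
  [[0,0,0],[0,0,0]],
  [[0,0,0],[0,0,0]],
  [[0,0,0],[0,0,0]],
], hand=-1, squeeze=45)

```text
time_s: 8.25
tool_pos: [0.3766, -0.2539, -0.02]
tool_rot: [168.7, 89.9, 148.3]
force: [-4.6, 2.2, 3.2]
grip_width: 0.0278
```

drive_tool([
  [[-0.3,0,0],[0,0,0]],
  [[-0.6,0,0],[0,0,0]],
  [[-0.8,0,0],[0,0,0]],
  [[-0.8,0,0],[0,0,0]],
  [[0,0,0],[0,0,0]],
  [[0,0,0],[0,0,0]],
])

```text
time_s: 8.85
tool_pos: [0.3774, -0.2536, 0.0795]
tool_rot: [91.8, 89.9, 71.4]
force: [-0.9, 1.5, -4.7]
grip_width: 0.0282
```

```bash
python3 - <<'E'
from p import *
# station y=-0.09
yaw=np.radians(-7); 
S=lambda x,y:np.array([.607,.110])+np.array([[np.cos(yaw),-np.sin(yaw)],[np.sin(yaw),np.cos(yaw)]])@[x,y]
print(S(0,-.09))
rel([*S(0,-.09),.08],-7)
c=snap('scene','pics/s7.png')
f=cv2.imread('pics/s7.png')[160:260,190:310];cv2.imwrite('pics/s7c.png',cv2.resize(f,None,fx=5,fy=5,interpolation=2))
E
```

```text
[0.59603176 0.02067085]
t 8.85 pos [ 0.3774 -0.2536  0.0795] ja -20.34 az -33.9 q7 8.3 F [-0.9  1.5 -4.7] w 0.0282 tilt [0.0, 0.001, -1.0]
units [1.000e-03 8.329e+00 2.743e+00]
turn about x deg -13.34 units -0.111 (0.0715/row)
units after turn [1.000e-03 7.471e+00 4.591e+00]
```

View pics/s7c.png

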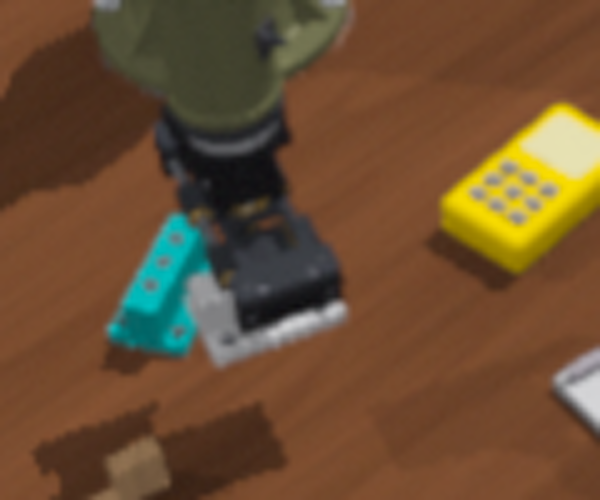

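drive_tool([
  [[0,0,0],[-0.055,0,0]],
  [[0,0,0],[-0.055,0,0]],
  [[0,0.8,0.5],[0,0,0]],
  [[0,0.8,0.5],[0,0,0]],
  [[0,0.8,0.5],[0,0,0]],
  [[0,0.8,0.5],[0,0,0]],
  [[0,0.8,0.5],[0,0,0]],
  [[0,0.8,0.5],[0,0,0]],
  [[0,0.8,0.5],[0,0,0]],
  [[0,0.8,0.5],[0,0,0]],
])

```text
time_s: 9.9
tool_pos: [0.567, -0.0192, 0.0768]
tool_rot: [-159.0, 89.7, -166.2]
force: [1.3, -1.3, -4.4]
grip_width: 0.0277
```

drive_tool([
  [[0,0.5,0.3],[0,0,0]],
  [[0,0.45,0.27],[0,0,0]],
  [[0,0,0],[0,0,0]],
  [[0,0,0],[0,0,0]],
])

```text
time_s: 10.3
tool_pos: [0.5937, 0.0143, 0.0772]
tool_rot: [-149.0, 89.7, -156.2]
force: [-0.6, -0.4, -5.2]
grip_width: 0.0277
```

```bash
python3 - <<'E'
from p import *
import pickle
rel([.596,.0207,.08],-7)
c=snap('scene','pics/s8.png');t=snap('top','pics/t8.png')
f=cv2.imread('pics/s8.png')[160:260,280:400];cv2.imwrite('pics/s8c.png',cv2.resize(f,None,fx=6,fy=6,interpolation=2))
f=cv2.imread('pics/t8.png')[120:220,250:370];cv2.imwrite('pics/t8c.png',cv2.resize(f,None,fx=6,fy=6,interpolation=2))
E
```

```text
t 10.3 pos [0.5937 0.0143 0.0772] ja -7.12 az 1.4 q7 0.1 F [-0.6 -0.4 -5.2] w 0.0277 tilt [-0.005, -0.002, -1.0]
units [-0.071  0.166  0.036]
turn about x deg -0.12 units -0.001 (0.0715/row)
units after turn [-0.071  0.166  0.037]
```

View pics/s8c.png

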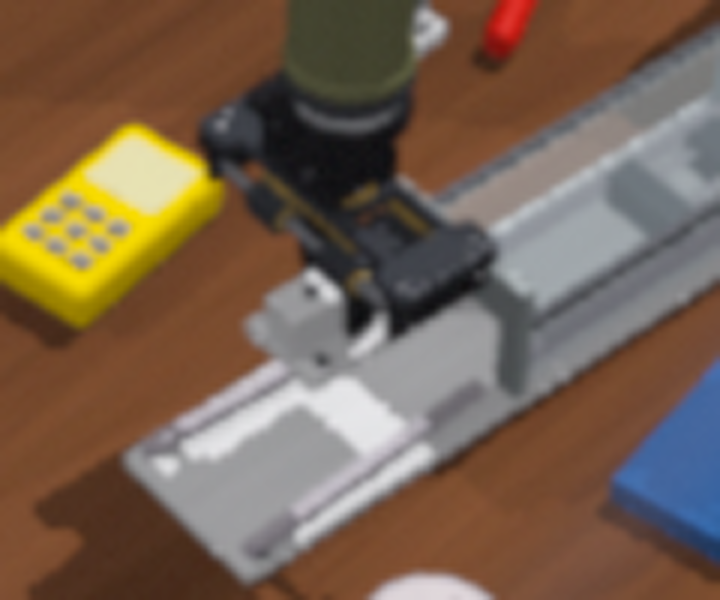

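View pics/t8c.png

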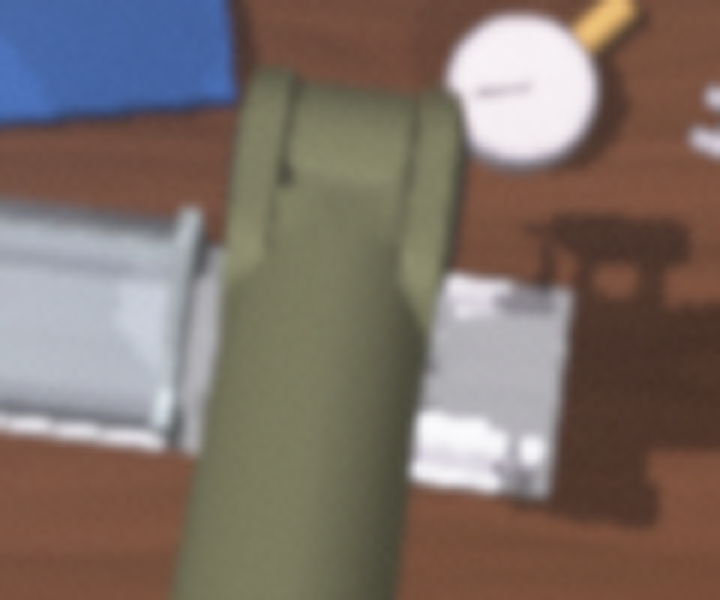

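drive_tool([
  [[0.5,0.1,0.03],[0,0,0]],
  [[0.5,0,0],[0,0,0]],
  [[0.5,0,0],[0,0,0]],
  [[0.3,0,0],[0,0,0]],
  [[0,0,0],[0,0,0]],
  [[0,0,0],[0,0,0]],
])

```text
time_s: 11.0
tool_pos: [0.5975, 0.0178, 0.0086]
tool_rot: [-4.1, 90.0, -11.3]
force: [0.4, 0.8, -4.3]
grip_width: 0.0279
```

```bash
python3 - <<'E'
from p import *
rel([.596,.0207,-.008],-7)
c=snap('scene','pics/s9.png');t=snap('top','pics/t9.png')
f=cv2.imread('pics/s9.png')[160:260,280:400];cv2.imwrite('pics/s9c.png',cv2.resize(f,None,fx=6,fy=6,interpolation=2))
E
```

```text
t 11.0 pos [0.5975 0.0178 0.0086] ja -7.22 az 1.7 q7 2.5 F [ 0.4  0.8 -4.3] w 0.0279 tilt [0.0, -0.0, -1.0]
units [ 0.414  0.066 -0.046]
turn about x deg -0.22 units -0.002 (0.0715/row)
units after turn [ 0.414  0.066 -0.045]
```

View pics/s9c.png

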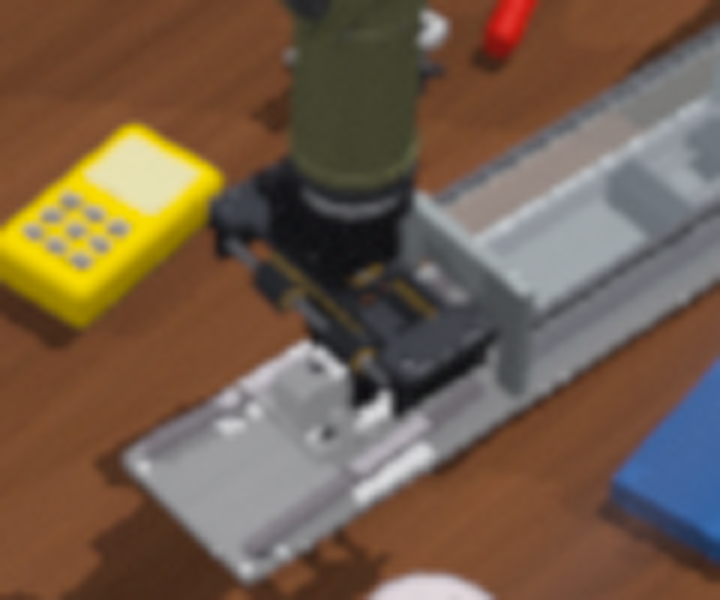

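drive_tool([
  [[0.15,0,-0.04],[0,0,0]],
  [[0.15,0,0],[0,0,0]],
  [[0,0,0],[0,0,0]],
  [[0,0,0],[0,0,0]],
])

```text
time_s: 11.5
tool_pos: [0.5955, 0.0187, -0.0041]
tool_rot: [-167.2, 90.0, -174.3]
force: [0.2, -0.3, -4.2]
grip_width: 0.0274
```

drive_tool([
  [[0.08,0,0],[0,0,0]],
  [[0,0,0],[0,0,0]],
  [[0,0,0],[0,0,0]],
])

```text
time_s: 11.8
tool_pos: [0.5957, 0.0186, -0.0071]
tool_rot: [176.2, 90.0, 169.0]
force: [0.9, -0.1, -5.0]
grip_width: 0.0278
```

drive_tool([
  [[0.04,0,0],[0,0,0]],
  [[0,0,0],[0,0,0]],
])

```text
time_s: 12.0
tool_pos: [0.5961, 0.0186, -0.0079]
tool_rot: [43.1, 90.0, 35.9]
force: [-1.1, -0.8, 2.0]
grip_width: 0.0275
```

drive_tool([
  [[0,0,0],[0,0,0]],
  [[0,0,0],[0,0,0]],
  [[0,0,0],[0,0,0]],
  [[-0.4,0,0],[0,0,0]],
  [[-0.8,0,0],[0,0,0]],
  [[-1,0,0],[0,0,0]],
  [[-1,0,0],[0,0,0]],
], hand=0)

```text
time_s: 12.7
tool_pos: [0.5957, 0.0183, 0.1218]
tool_rot: [-1.4, 90.0, -8.6]
force: [0.7, 0.8, -0.3]
grip_width: 0.0436
```

```bash
python3 - <<'E'
from p import *
rel([.5046,-.392,.1],-10.15)
c=snap('scene','pics/s10.png');t=snap('top','pics/t10.png')
f=cv2.imread('pics/s10.png')[160:260,280:400];cv2.imwrite('pics/s10c.png',cv2.resize(f,None,fx=6,fy=6,interpolation=2))
E
```

```text
t 12.7 pos [0.5957 0.0183 0.1218] ja -7.2 az 1.8 q7 -1.7 F [ 0.7  0.8 -0.3] w 0.0436 tilt [0.001, -0.0, -1.0]
units [  0.544 -10.461  -0.974]
turn about x deg 2.95 units 0.025 (0.0715/row)
units after turn [  0.544 -10.498  -0.435]
```

View pics/s10c.png

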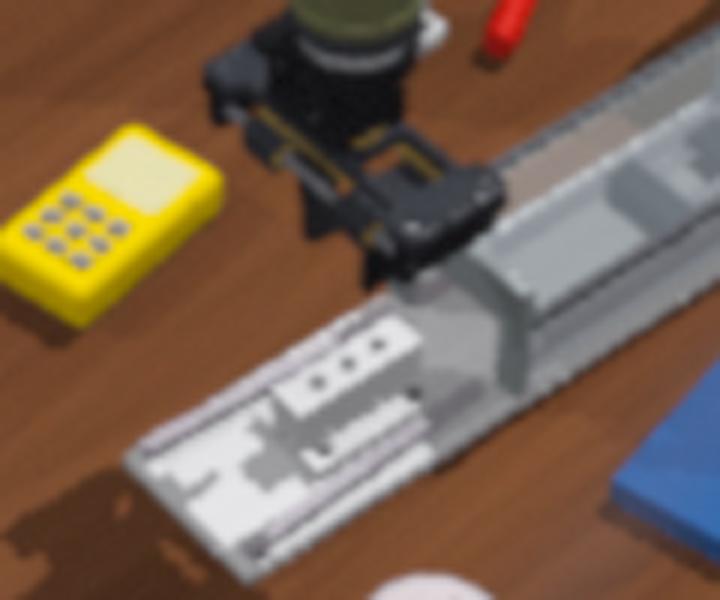

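drive_tool([
  [[0,-0.95,-0.09],[0,0,0]],
  [[0,-0.95,-0.09],[0,0,0]],
  [[0,-0.95,-0.09],[0,0,0]],
  [[0,-0.95,-0.09],[0,0,0]],
  [[0,-0.95,-0.09],[0,0,0]],
  [[0,-0.95,-0.09],[0,0,0]],
  [[0,-0.95,-0.09],[0,0,0]],
  [[0,-0.95,-0.09],[0,0,0]],
  [[0,-0.95,-0.09],[0,0,0]],
  [[0,-0.95,-0.09],[0,0,0]],
])

```text
time_s: 13.8
tool_pos: [0.5123, -0.3553, 0.12]
tool_rot: [5.7, 89.9, -1.4]
force: [0.8, -0.3, 0.4]
grip_width: 0.0434
```

drive_tool([
  [[0,-0.9,-0.07],[0,0,0]],
  [[0,0,0],[0.07,0,0]],
  [[0,0,0],[0.07,0,0]],
  [[0,0,0],[0.07,0,0]],
  [[0,0,0],[0.07,0,0]],
  [[0,0,0],[0.07,0,0]],
  [[0,0,0],[0.07,0,0]],
  [[0,0,0],[0.07,0,0]],
  [[0,0,0],[0.07,0,0]],
  [[0,0,0],[0.07,0,0]],
])

```text
time_s: 14.8
tool_pos: [0.5055, -0.3892, 0.1199]
tool_rot: [89.5, 90.0, 6.4]
force: [0.2, -0.5, 0.6]
grip_width: 0.0433
```

```bash
python3 - <<'E'
from p import *
import pickle
rel([.5046,-.392,.1],-190.15)
c,t=pickle.load(open('c0.pkl','rb'))
for x,y in((317,384),(348,363),(377,344)): 
    w=atz(c,((x+.5)/6-.5+280,(y+.5)/6-.5+160),.060); d=w[:2]-[.607,.110]; u=np.array([.122,.9926]); print(w.round(4),'st x,y',(d@[.9926,-.122]).round(4),(d@u).round(4))
E
```

```text
t 14.8 pos [ 0.5055 -0.3892  0.1199] ja -83.1 az -37.6 q7 -25.4 F [ 0.2 -0.5  0.6] w 0.0433 tilt [0.0, 0.0, -1.0]
units [ 0.497 -0.031  0.068]
turn about x deg 107.05 units 0.892 (0.0715/row)
units after turn [0.497 0.074 0.01 ]
[ 0.5922 -0.0019  0.06  ] st x,y -0.001 -0.1129
[0.5943 0.0243 0.06  ] st x,y -0.0021 -0.0866
[0.5967 0.0488 0.06  ] st x,y -0.0028 -0.062
```

drive_tool([
  [[0,0,0],[0.07,0,0]],
  [[0,0,0],[0.07,0,0]],
  [[0,0,0],[0.07,0,0]],
  [[0,0,0],[0.07,0,0]],
  [[0,0,0],[0.07,0,0]],
  [[0,0,0],[0.07,0,0]],
  [[0,0,0],[0.07,0,0]],
  [[0,0,0],[0.07,0,0]],
  [[0,0,0],[0.07,0,0]],
])

```text
time_s: 15.7
tool_pos: [0.5055, -0.3892, 0.1198]
tool_rot: [172.3, 90.0, 13.6]
force: [1.6, 0.1, 0.7]
grip_width: 0.0433
```

```bash
python3 - <<'E'
from p import *
rel([.5046,-.392,.1],-190.15);print(env.get_obs()['qpos'].round(1))
E
```

```text
t 15.7 pos [ 0.5055 -0.3892  0.1198] ja -158.7 az -37.6 q7 -98.5 F [1.6 0.1 0.7] w 0.0433 tilt [0.0, 0.0, -1.0]
units [0.496 0.058 0.047]
turn about x deg 31.45 units 0.262 (0.0715/row)
units after turn [0.496 0.073 0.01 ]
[-14.1  35.   69.8  91.9 -33.6  77.  -98.5]
```

drive_tool([
  [[0,0,0],[0.065,0,0]],
  [[0,0,0],[0.065,0,0]],
  [[0,0,0],[0.065,0,0]],
  [[0,0,0],[0.065,0,0]],
  [[0,0.07,0.01],[0,0,0]],
])

```text
time_s: 16.2
tool_pos: [0.5049, -0.3916, 0.1197]
tool_rot: [-133.6, 90.0, 36.8]
force: [0.6, 0.1, -0.1]
grip_width: 0.0437
```

```bash
python3 - <<'E'
from p import *
rel([.5046,-.392,.1],-190.15);print(env.get_obs()['qpos'].round(1))
c=snap('scene','pics/s11.png');t=snap('top','pics/t11.png')
f=cv2.imread('pics/s11.png')[200:310,180:280];cv2.imwrite('pics/s11c.png',cv2.resize(f,None,fx=5,fy=5,interpolation=2))
f=cv2.imread('pics/t11.png')[170:260,380:490];cv2.imwrite('pics/t11c.png',cv2.resize(f,None,fx=5,fy=5,interpolation=2))
E
```

```text
t 16.2 pos [ 0.5049 -0.3916  0.1197] ja 170.46 az -37.8 q7 -128.9 F [ 0.6  0.1 -0.1] w 0.0437 tilt [0.001, 0.0, -1.0]
units [0.493 0.012 0.005]
turn about x deg 0.61 units 0.005 (0.0715/row)
units after turn [0.493 0.012 0.005]
[ -13.9   35.3   70.1   91.7  -33.9   77.2 -128.9]
```

View pics/s11c.png

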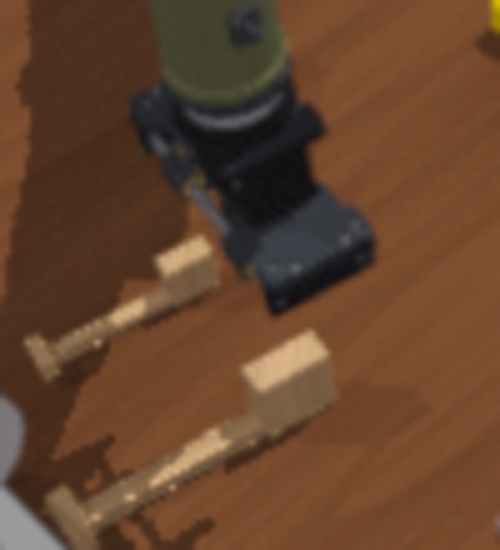

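View pics/t11c.png

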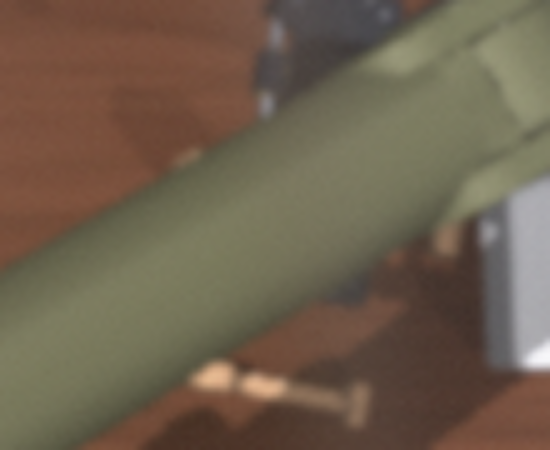

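drive_tool([
  [[0.8,0,0],[0,0,0]],
  [[0.7,0,0],[0,0,0]],
  [[0,0,0],[0,0,0]],
  [[0,0,0],[0,0,0]],
], hand=0.3)

```text
time_s: 16.7
tool_pos: [0.5044, -0.3922, 0.0598]
tool_rot: [22.0, 90.0, -167.5]
force: [0.2, -0.9, -0.1]
grip_width: 0.0555
```

```bash
python3 - <<'E'
from p import *
rel([.5046,-.392,-.024],-190.15)
c=snap('scene','pics/s12.png')
f=cv2.imread('pics/s12.png')[200:310,180:280];cv2.imwrite('pics/s12c.png',cv2.resize(f,None,fx=6,fy=6,interpolation=2))
E
```

```text
t 16.7 pos [ 0.5044 -0.3922  0.0598] ja 170.5 az -37.9 q7 -127.0 F [ 0.2 -0.9 -0.1] w 0.0555 tilt [-0.0, -0.0, -1.0]
units [ 2.095 -0.005 -0.006]
turn about x deg 0.65 units 0.005 (0.0715/row)
units after turn [ 2.095 -0.005 -0.006]
```

View pics/s12c.png

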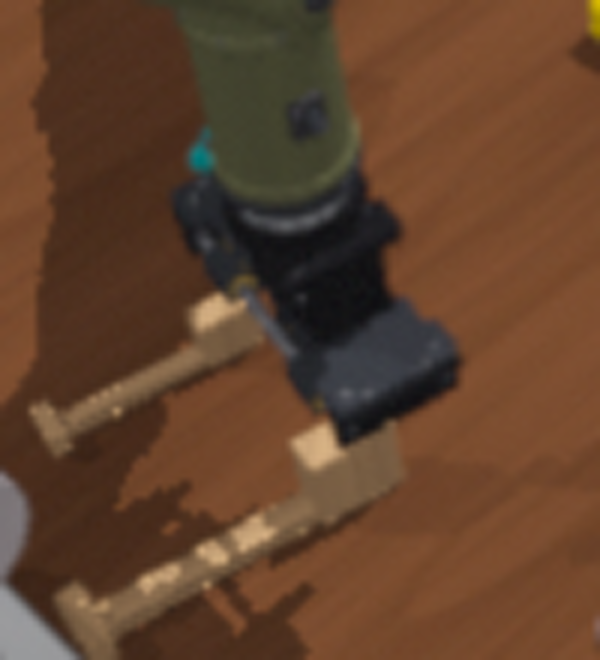

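drive_tool([
  [[0.6,0,0],[0,0,0]],
  [[0.5,0,0],[0,0,0]],
  [[0.4,0,0],[0,0,0]],
  [[0.3,0,0],[0,0,0]],
  [[0,0,0],[0,0,0]],
])

```text
time_s: 17.25
tool_pos: [0.5036, -0.3911, -0.0144]
tool_rot: [-25.8, 89.8, 144.7]
force: [0.5, 0.2, 1.2]
grip_width: 0.0567
```

drive_tool([
  [[0.15,0,0],[0,0,0]],
  [[0.12,0,0],[0,0,0]],
  [[0,0,0],[0,0,0]],
])

```text
time_s: 17.55
tool_pos: [0.5044, -0.3918, -0.0237]
tool_rot: [-48.7, 90.0, 121.8]
force: [0.4, -0.5, 0.1]
grip_width: 0.0566
```

```bash
python3 - <<'E'
from p import *
rel([.5046,-.392,-.024],-190.15)
c=snap('scene','pics/s13.png')
f=cv2.imread('pics/s13.png')[200:310,180:280];cv2.imwrite('pics/s13c.png',cv2.resize(f,None,fx=6,fy=6,interpolation=2))
E
```

```text
t 17.55 pos [ 0.5044 -0.3918 -0.0237] ja 170.44 az -37.8 q7 -124.2 F [ 0.4 -0.5  0.1] w 0.0566 tilt [-0.0, 0.0, -1.0]
units [ 0.006  0.003 -0.006]
turn about x deg 0.59 units 0.005 (0.0715/row)
units after turn [ 0.006  0.003 -0.006]
```

View pics/s13c.png

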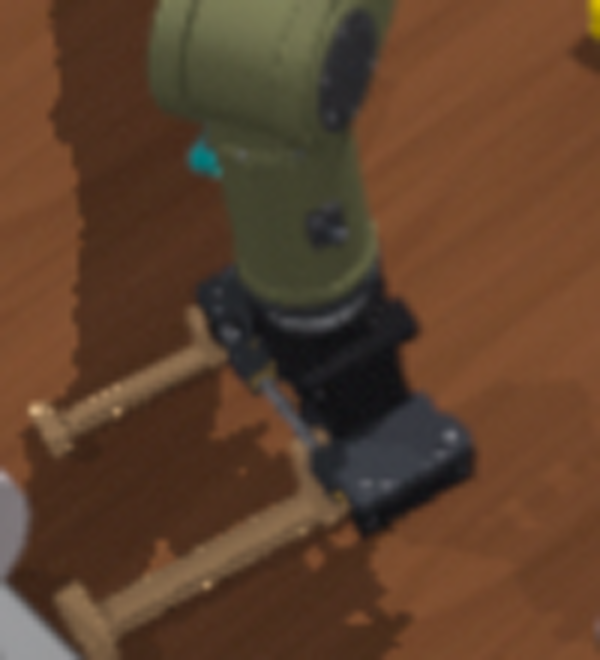

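drive_tool([
  [[0,0,0],[0,0,0]],
  [[0,0,0],[0,0,0]],
  [[0,0,0],[0,0,0]],
  [[0,0,0],[0,0,0]],
], hand=-1, squeeze=60)

```text
time_s: 18.0
tool_pos: [0.5046, -0.392, -0.0233]
tool_rot: [-172.2, 90.0, -1.7]
force: [0.1, 0.2, -0.1]
grip_width: 0.0321
```

drive_tool([
  [[-0.4,0,0],[0,0,0]],
  [[-0.9,0,0],[0,0,0]],
  [[-1,0,0],[0,0,0]],
  [[-1,0,0],[0,0,0]],
  [[0,0,0],[-0.07,0,0]],
  [[0,0,0],[-0.07,0,0]],
  [[0,0,0],[-0.07,0,0]],
  [[0,0,0],[-0.07,0,0]],
])

```text
time_s: 18.8
tool_pos: [0.5042, -0.3922, 0.1097]
tool_rot: [135.9, 90.0, -19.8]
force: [-0.1, 0.7, -0.4]
grip_width: 0.0252
```

```bash
python3 - <<'E'
from p import *
rel([.57,-.15,.12],-7);print(env.get_obs()['qpos'].round(1))
c=snap('scene','pics/s14.png')
f=cv2.imread('pics/s14.png')[150:330,130:310];cv2.imwrite('pics/s14c.png',cv2.resize(f,None,fx=3,fy=3,interpolation=2))
E
```

```text
t 18.8 pos [ 0.5042 -0.3922  0.1097] ja -155.65 az -37.9 q7 -99.7 F [-0.1  0.7 -0.4] w 0.0252 tilt [0.001, -0.0, -1.0]
units [-0.258 -4.838 -3.994]
turn about x deg -148.65 units -1.239 (0.0715/row)
units after turn [-0.258  6.21   0.894]
[ -9.1  30.3  60.5  92.3 -27.3  73.6 -99.7]
```

View pics/s14c.png

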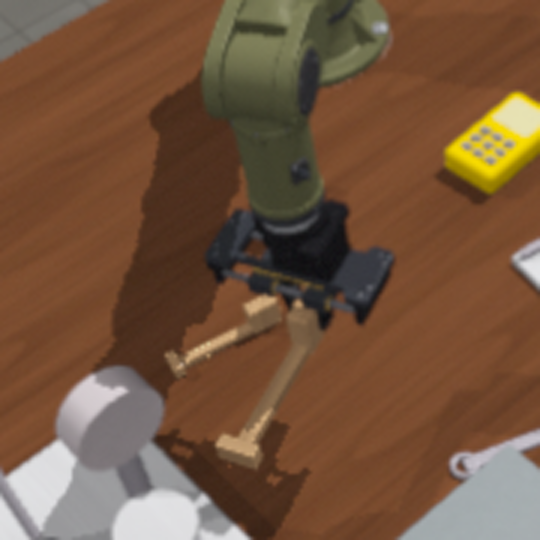

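```bash
python3 - <<'E'
from p import *
import pickle
c,t=pickle.load(open('c0.pkl','rb'))
o,R,ja=st();p=o['tool_pos']
f=cv2.imread('pics/s14.png');k=6
F=cv2.resize(f,None,fx=k,fy=k,interpolation=2)
yaw=np.radians(ja-.6);M=Ro.from_euler('z',yaw).as_matrix()
for zb,col in((.110+.0237,(0,0,255)),(.1237,(0,255,0))):
  for q in [(s*.022,y,z) for s in(-1,1) for y in(.164,.18) for z in(0,.024)]+[(s*.013,y,z) for s in(-1,1) for y in(-.028,.028) for z in (0,.058)]:
    u=(proj(c,[p[0],p[1],zb]+M@np.array(q))[0]+.5)*k; cv2.circle(F,(int(u[0]),int(u[1])),2,col,-1)
x,y=int(195*k),int(235*k);cv2.imwrite('pics/s14d.png',F[y:y+480,x:x+360])
E
```

```text
(no output)
```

View pics/s14d.png

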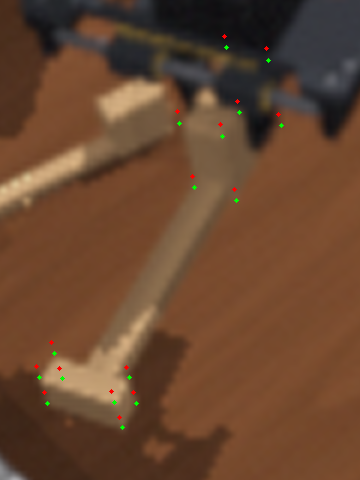

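drive_tool([
  [[-0.2,-0.76,-0.35],[0,0,0]],
  [[-0.2,-0.76,-0.35],[0,0,0]],
  [[-0.1,-0.76,-0.35],[0,0,0]],
  [[0,0,0],[-0.07,0,0]],
  [[0,0,0],[-0.07,0,0]],
  [[0,0,0],[-0.07,0,0]],
  [[0,0,0],[-0.07,0,0]],
  [[0,0,0],[-0.07,0,0]],
  [[0,0,0],[-0.07,0,0]],
  [[0,0,0],[-0.07,0,0]],
])

```text
time_s: 19.85
tool_pos: [0.5052, -0.2921, 0.1292]
tool_rot: [113.3, 90.0, 16.2]
force: [0.8, -0.2, -1.1]
grip_width: 0.0257
```

drive_tool([
  [[0,0,0],[-0.07,0,0]],
  [[0,0,0],[-0.07,0,0]],
  [[0,0,0],[-0.07,0,0]],
  [[0,0,0],[-0.07,0,0]],
  [[0,0,0],[-0.07,0,0]],
  [[0,0,0],[-0.07,0,0]],
  [[0,0,0],[-0.07,0,0]],
  [[0,0,0],[-0.07,0,0]],
  [[0,0,0],[-0.07,0,0]],
  [[0,0,0],[-0.07,0,0]],
])

```text
time_s: 20.85
tool_pos: [0.5052, -0.2922, 0.1291]
tool_rot: [-73.3, 90.0, -86.3]
force: [0.1, 0.4, -1.1]
grip_width: 0.0257
```

```bash
python3 - <<'E'
from p import *
# handle target: tip at station y=-0.165 -> handle -0.345
u=np.array([.122,.9926]); q=np.array([.607,.110])-.36*u-np.array([.9926,-.122])*.002
print(q)
rel([*q,.06],-7);print(env.get_obs()['qpos'].round(1))
c=snap('scene','pics/s15.png');t=snap('top','pics/t15.png')
f=cv2.imread('pics/s15.png')[160:310,210:410];cv2.imwrite('pics/s15c.png',cv2.resize(f,None,fx=4,fy=4,interpolation=2))
f=cv2.imread('pics/t15.png')[130:260,260:440];cv2.imwrite('pics/t15c.png',cv2.resize(f,None,fx=4,fy=4,interpolation=2))
E
```

```text
[ 0.5610948 -0.247092 ]
t 20.85 pos [ 0.5052 -0.2922  0.1291] ja -13.06 az -30.1 q7 22.4 F [ 0.1  0.4 -1.1] w 0.0257 tilt [0.0, -0.0, -1.0]
units [1.728 1.416 1.107]
turn about x deg -6.06 units -0.05 (0.0715/row)
units after turn [1.728 1.291 1.251]
[-6.4 14.4 39.5 98.6 -9.6 70.4 22.4]
```

View pics/s15c.png

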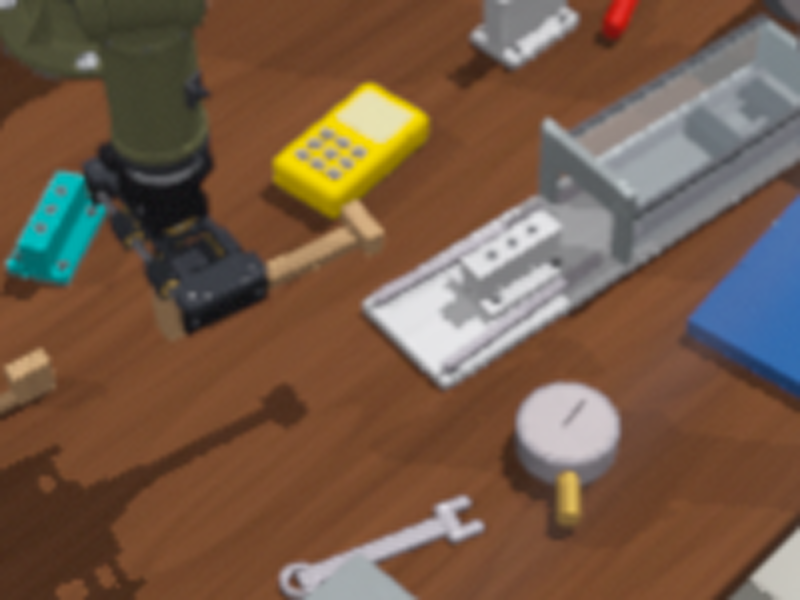

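View pics/t15c.png

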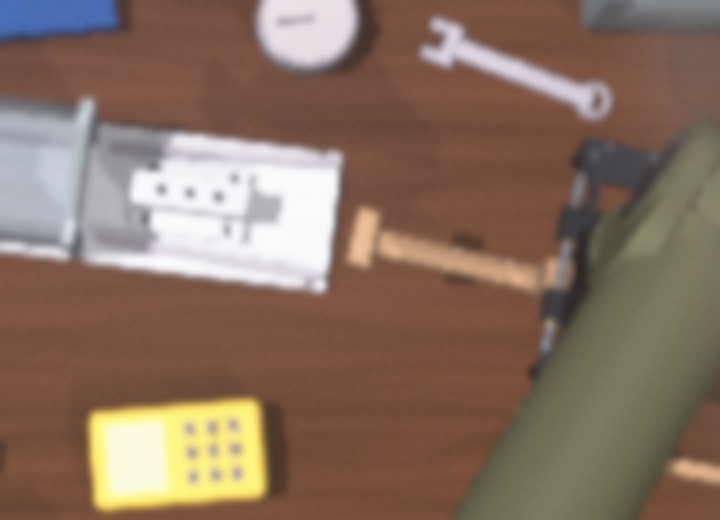

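```bash
python3 - <<'E'
from p import *
import pickle
c,t=pickle.load(open('c0.pkl','rb'))
S=lambda x,y:((x+.5)/4-.5+210,(y+.5)/4-.5+160)
T=lambda x,y:((x+.5)/4-.5+260,(y+.5)/4-.5+130)
print(tri(c,S(362,202),t,T(347,262)),tri(c,S(385,240),t,T(360,207)))
for n,(x,y) in dict(h1=(161,189),h2=(190,193),h3=(219,197)).items():
    w=atz(t,T(x,y),.06);d=w[:2]-[.607,.110];print(n,(d@[.9926,-.122]).round(4),(d@[.122,.9926]).round(4))
f=cv2.imread('pics/s15.png')[195:240,240:310];cv2.imwrite('pics/s15d.png',cv2.resize(f,None,fx=10,fy=10,interpolation=2))
E
```

```text
(array([ 0.52630949, -0.10624299,  0.16557002]), np.float64(0.006892049549384234)) (array([ 0.57056953, -0.11909929,  0.15988512]), np.float64(0.0028746843761421627))
h1 0.0013 -0.0666
h2 0.001 -0.0921
h3 0.0007 -0.1176
```

View pics/s15d.png

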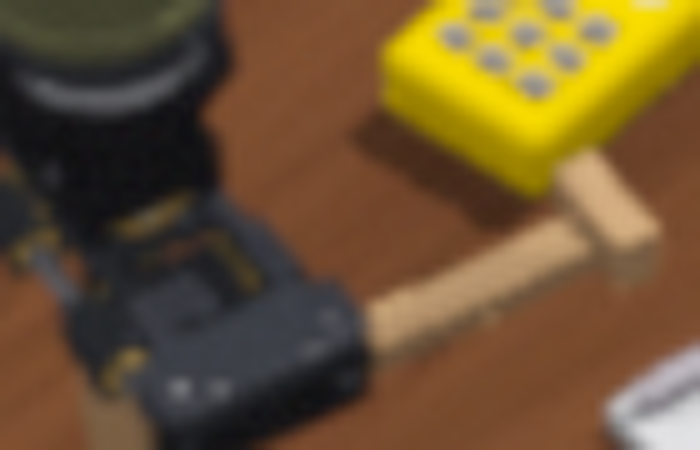

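drive_tool([
  [[0,0,0],[-0.05,0,0]],
  [[0.2,0.65,0.62],[0,0,0]],
  [[0.2,0.64,0.63],[0,0,0]],
  [[0.6,0,0],[0,0,0]],
  [[0.6,0,0],[0,0,0]],
  [[0,0,0],[0,0,0]],
  [[0,0,0],[0,0,0]],
])

```text
time_s: 21.65
tool_pos: [0.5614, -0.2471, 0.0649]
tool_rot: [-142.5, 90.0, -149.9]
force: [0.6, 0.1, -0.2]
grip_width: 0.0256
```

```bash
python3 - <<'E'
from p import *
rel([.5611,-.2471,.01],-7)
c=snap('scene','pics/s16.png');t=snap('top','pics/t16.png')
f=cv2.imread('pics/s16.png')[180:270,260:380];cv2.imwrite('pics/s16c.png',cv2.resize(f,None,fx=6,fy=6,interpolation=2))
f=cv2.imread('pics/t16.png')[130:230,280:420];cv2.imwrite('pics/t16c.png',cv2.resize(f,None,fx=5,fy=5,interpolation=2))
E
```

```text
t 21.65 pos [ 0.5614 -0.2471  0.0649] ja -7.38 az -23.8 q7 24.4 F [ 0.6  0.1 -0.2] w 0.0256 tilt [-0.001, -0.0, -1.0]
units [ 1.373e+00  1.000e-03 -6.000e-03]
turn about x deg -0.38 units -0.003 (0.0715/row)
units after turn [ 1.373e+00  1.000e-03 -6.000e-03]
```

View pics/s16c.png

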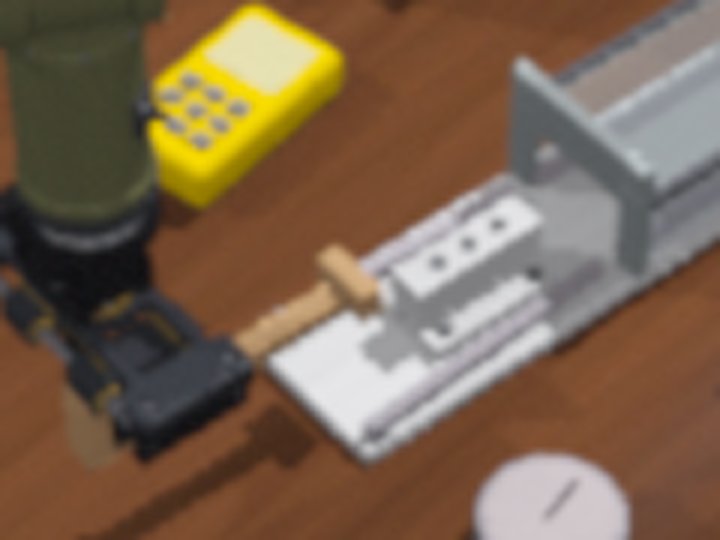

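View pics/t16c.png

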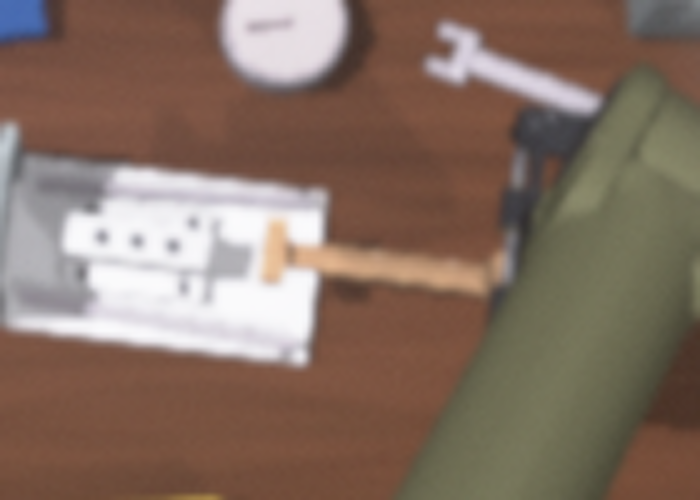

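drive_tool([
  [[0.4,0,0],[0,0,0]],
  [[0.4,0,0],[0,0,0]],
  [[0.3,0,0],[0,0,0]],
  [[0,0,0],[0,0,0]],
  [[0,0,0],[0,0,0]],
])

```text
time_s: 22.25
tool_pos: [0.5613, -0.2466, 0.0199]
tool_rot: [177.9, 89.9, 170.7]
force: [-0.4, 0.6, -1.1]
grip_width: 0.0258
```

drive_tool([
  [[0.1,0,0],[0,0,0]],
  [[0,0,0],[0,0,0]],
])

```text
time_s: 22.45
tool_pos: [0.5618, -0.2467, 0.0165]
tool_rot: [13.3, 90.0, 6.1]
force: [-0.1, 0.1, -1.2]
grip_width: 0.0255
```

drive_tool([
  [[0.06,0,0],[0,0,0]],
  [[0,0,0],[0,0,0]],
])

```text
time_s: 22.65
tool_pos: [0.5617, -0.2465, 0.0141]
tool_rot: [100.8, 90.0, 93.7]
force: [-0.1, 0.3, -0.9]
grip_width: 0.0253
```

drive_tool([
  [[0.06,0,0],[0,0,0]],
  [[0,0,0],[0,0,0]],
])

```text
time_s: 22.85
tool_pos: [0.5616, -0.2465, 0.0115]
tool_rot: [143.1, 90.0, 135.9]
force: [-0.2, 0.5, -0.2]
grip_width: 0.0255
```

```bash
python3 - <<'E'
from p import *
rel([.5611,-.2471,.01],-7)
print(env.get_obs()['wrist_torque'].round(3))
c=snap('scene','pics/s17.png')
f=cv2.imread('pics/s17.png')[190:260,270:370];cv2.imwrite('pics/s17c.png',cv2.resize(f,None,fx=7,fy=7,interpolation=2))
E
```

```text
t 22.85 pos [ 0.5616 -0.2465  0.0115] ja -7.16 az -23.7 q7 26.3 F [-0.2  0.5 -0.2] w 0.0255 tilt [-0.0, 0.0, -1.0]
units [ 0.038 -0.017 -0.011]
turn about x deg -0.16 units -0.001 (0.0715/row)
units after turn [ 0.038 -0.017 -0.011]
[-0.123  0.091 -0.016]
```

View pics/s17c.png

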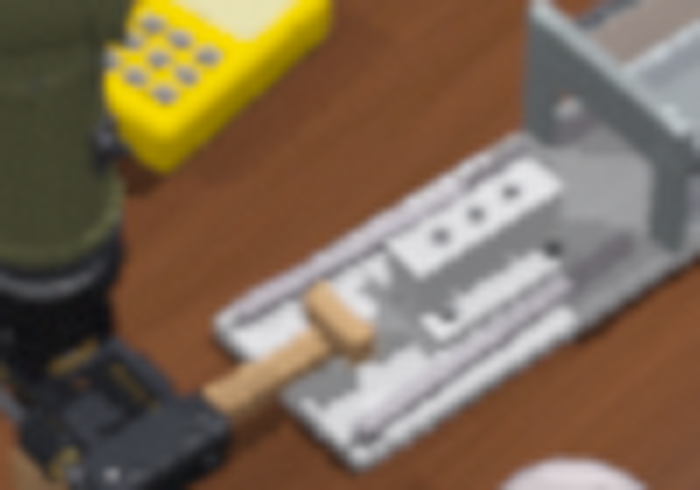

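drive_tool([
  [[0.04,0,0],[0,0,0]],
  [[0,0,0],[0,0,0]],
  [[0,0,0],[0,0,0]],
])

```text
time_s: 23.2
tool_pos: [0.5617, -0.2466, 0.0101]
tool_rot: [136.4, 90.0, 129.2]
force: [-0.2, 0.3, -1.2]
grip_width: 0.0252
```

```bash
python3 - <<'E'
from p import *
rel([.5611,-.2471,.01],-7)
print(env.get_obs()['wrist_torque'].round(3))
E
```

```text
t 23.2 pos [ 0.5617 -0.2466  0.0101] ja -7.17 az -23.7 q7 26.4 F [-0.2  0.3 -1.2] w 0.0252 tilt [-0.0, 0.0, -1.0]
units [ 0.002 -0.014 -0.013]
turn about x deg -0.17 units -0.001 (0.0715/row)
units after turn [ 0.002 -0.014 -0.013]
[-0.14   0.029 -0.005]
```

drive_tool([
  [[0.05,0,0],[0,0,0]],
  [[0,0,0],[0,0,0]],
  [[0,0,0],[0,0,0]],
])

```text
time_s: 23.5
tool_pos: [0.5616, -0.2466, 0.008]
tool_rot: [155.3, 90.0, 148.2]
force: [-0.4, -0.4, -2.1]
grip_width: 0.0256
```

drive_tool([
  [[0.04,0,0],[0,0,0]],
  [[0,0,0],[0,0,0]],
  [[0,0,0],[0,0,0]],
])

```text
time_s: 23.8
tool_pos: [0.5617, -0.2466, 0.0065]
tool_rot: [139.4, 90.0, 132.3]
force: [0.2, 0.1, -1.1]
grip_width: 0.0257
```

drive_tool([
  [[0.04,0,0],[0,0,0]],
  [[0,0,0],[0,0,0]],
  [[0,0,0],[0,0,0]],
])

```text
time_s: 24.1
tool_pos: [0.5617, -0.2466, 0.0049]
tool_rot: [118.2, 90.0, 111.0]
force: [0.5, -0.5, -0.9]
grip_width: 0.0257
```

```bash
python3 - <<'E'
from p import *
rel([.5611,-.2471,.01],-7)
print(env.get_obs()['wrist_torque'].round(3))
c=snap('scene','pics/s18.png')
f=cv2.imread('pics/s18.png')[190:260,270:370];cv2.imwrite('pics/s18c.png',cv2.resize(f,None,fx=7,fy=7,interpolation=2))
E
```

```text
t 24.1 pos [ 0.5617 -0.2466  0.0049] ja -7.17 az -23.7 q7 26.6 F [ 0.5 -0.5 -0.9] w 0.0257 tilt [-0.0, 0.0, -1.0]
units [-0.128 -0.015 -0.013]
turn about x deg -0.17 units -0.001 (0.0715/row)
units after turn [-0.128 -0.015 -0.013]
[-0.097  0.096  0.041]
```

View pics/s18c.png

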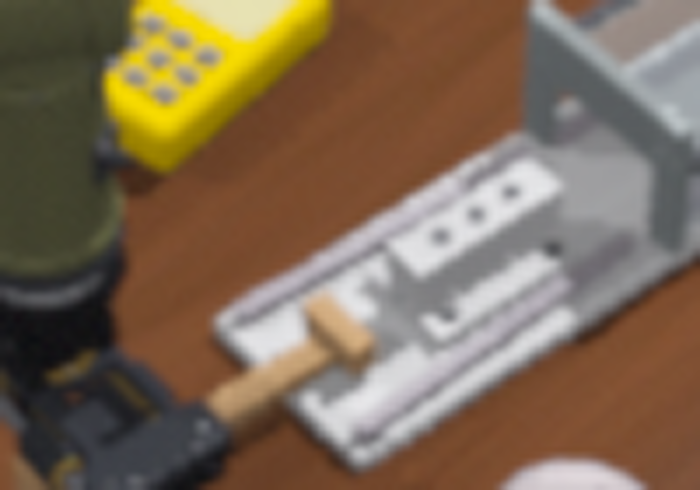

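```bash
python3 - <<'E'
from p import *
import pickle
c,t=pickle.load(open('c0.pkl','rb'))
o,R,ja=st();p=o['tool_pos']
k=9
F=cv2.resize(cv2.imread('pics/s18.png'),None,fx=k,fy=k,interpolation=2)
M=Ro.from_euler('z',np.radians(ja)).as_matrix()
for zb,col in((.012,(0,0,255)),(.022,(0,255,0))):
  for q in [(s*.022,y,z) for s in(-1,1) for y in(.164,.18) for z in(0,.024)]:
    u=(proj(c,[p[0],p[1],zb]+M@np.array(q))[0]+.5)*k; cv2.circle(F,(int(u[0]),int(u[1])),2,col,-1)
cv2.imwrite('pics/s18d.png',F[215*k:255*k,295*k:340*k])
E
```

```text
(no output)
```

View pics/s18d.png

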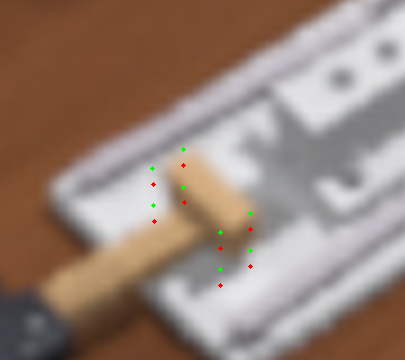

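drive_tool([
  [[0.05,0,0],[0,0,0]],
  [[0,0,0],[0,0,0]],
  [[0,0,0],[0,0,0]],
])

```text
time_s: 24.45
tool_pos: [0.5617, -0.2466, 0.0028]
tool_rot: [147.7, 90.0, 140.5]
force: [0.3, 0.4, -1.1]
grip_width: 0.0256
```

drive_tool([
  [[0.05,0,0],[0,0,0]],
  [[0,0,0],[0,0,0]],
  [[0,0,0],[0,0,0]],
])

```text
time_s: 24.75
tool_pos: [0.5617, -0.2466, 0.0008]
tool_rot: [149.3, 90.0, 142.2]
force: [-0.2, 0.3, -1.3]
grip_width: 0.0256
```

```bash
python3 - <<'E'
from p import *
rel([.5611,-.2471,.01],-7)
print(env.get_obs()['wrist_torque'].round(3))
E
```

```text
t 24.75 pos [ 0.5617 -0.2466  0.0008] ja -7.16 az -23.7 q7 26.7 F [-0.2  0.3 -1.3] w 0.0256 tilt [-0.0, 0.0, -1.0]
units [-0.229 -0.015 -0.013]
turn about x deg -0.16 units -0.001 (0.0715/row)
units after turn [-0.229 -0.015 -0.013]
[-0.139  0.043 -0.001]
```

Two more feelers.

drive_tool([
  [[0.05,0,0],[0,0,0]],
  [[0,0,0],[0,0,0]],
  [[0,0,0],[0,0,0]],
])

```text
time_s: 25.05
tool_pos: [0.5619, -0.2467, -0.001]
tool_rot: [22.9, 90.0, 15.8]
force: [-0.5, -0.7, -0.7]
grip_width: 0.0257
```

drive_tool([
  [[0.05,0,0],[0,0,0]],
  [[0,0,0],[0,0,0]],
  [[0,0,0],[0,0,0]],
])

```text
time_s: 25.35
tool_pos: [0.5621, -0.247, -0.0024]
tool_rot: [-0.3, 89.9, -7.4]
force: [-1.1, -0.8, 3.5]
grip_width: 0.0255
```

```bash
python3 - <<'E'
from p import *
rel([.5611,-.2471,.01],-7)
print(env.get_obs()['wrist_torque'].round(3))
E
```

```text
t 25.35 pos [ 0.5621 -0.247  -0.0024] ja -7.18 az -23.7 q7 26.8 F [-1.1 -0.8  3.5] w 0.0255 tilt [0.001, -0.0, -1.0]
units [-0.311 -0.006 -0.024]
turn about x deg -0.18 units -0.002 (0.0715/row)
units after turn [-0.311 -0.006 -0.024]
[0.295 0.117 0.07 ]
```

drive_tool([
  [[-0.05,0,0],[0,0,0]],
  [[0,0.3,0],[0,0,0]],
  [[0,0.3,0],[0,0,0]],
  [[0,0.25,0],[0,0,0]],
  [[0,0.2,0],[0,0,0]],
  [[0,0.2,0],[0,0,0]],
  [[0,0,0],[0,0,0]],
])

```text
time_s: 26.05
tool_pos: [0.5683, -0.1952, -0.001]
tool_rot: [96.3, 89.9, 89.2]
force: [0.3, -0.1, 0.9]
grip_width: 0.0256
```

```bash
cat > q.py <<'E'
from p import *
def stn(f):
    o,R,ja=st();d=o['tool_pos'][:2]-[.607,.110]
    print('t',round(o['time_s'],2),'tool st x,y',(d@[.9926,-.122]).round(4),(d@[.122,.9926]).round(4),'z',o['tool_pos'][2].round(4),'ja',ja.round(2),'Fy',(o['force'][:2]@[.122,.9926]).round(2),'Fx',(o['force'][:2]@[.9926,-.122]).round(2),'Fz',o['force'][2].round(2),'T',o['wrist_torque'].round(2),'w',round(o['grip_width'],4))
    if f:
        c=snap('scene',f'pics/s{f}.png');t=snap('top',f'pics/t{f}.png')
        a=cv2.imread(f'pics/s{f}.png')[150:270,270:430];b=cv2.imread(f'pics/t{f}.png')[130:220,180:370]
        cv2.imwrite(f'pics/s{f}c.png',cv2.resize(a,None,fx=5,fy=5,interpolation=2));cv2.imwrite(f'pics/t{f}c.png',cv2.resize(b,None,fx=4,fy=4,interpolation=2))
E
python3 -c "
from q import *
stn('19')"
```

```text
t 26.05 tool st x,y -0.0012 -0.3076 z -0.001 ja -7.07 Fy -0.05 Fx 0.28 Fz 0.86 T [-0.06 -0.04  0.01] w 0.0256
```

View pics/s19c.png

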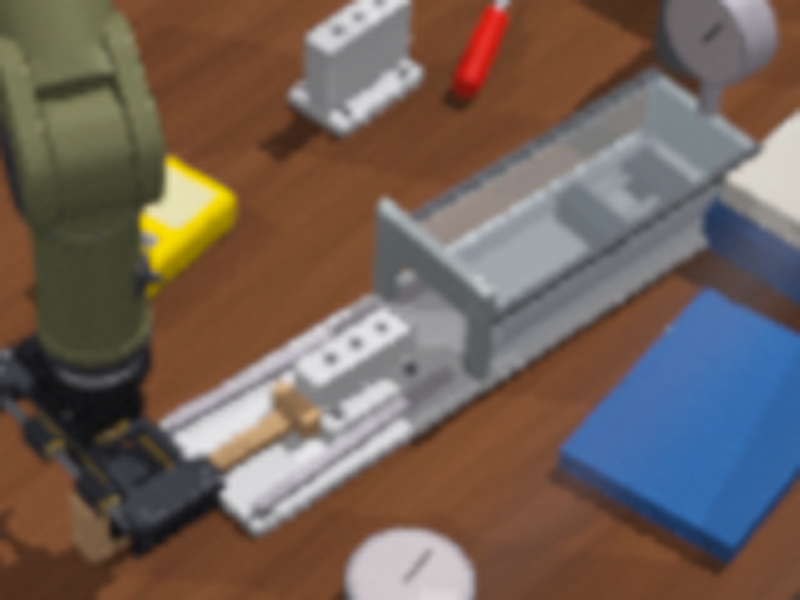

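drive_tool([
  [[0,0.2,0],[0,0,0]],
  [[0,0.2,0],[0,0,0]],
  [[0,0.25,0],[0,0,0]],
  [[0,0.25,0],[0,0,0]],
])

```text
time_s: 26.55
tool_pos: [0.5727, -0.1612, -0.0008]
tool_rot: [-49.2, 90.0, -56.4]
force: [0.7, -4.5, 2.7]
grip_width: 0.0256
```

```bash
python3 -c "
from q import *
stn('20')"
```

```text
t 26.55 tool st x,y -0.001 -0.2733 z -0.0008 ja -7.19 Fy -4.41 Fx 1.2 Fz 2.67 T [-1.02  0.17  0.01] w 0.0256
```

View pics/s20c.png

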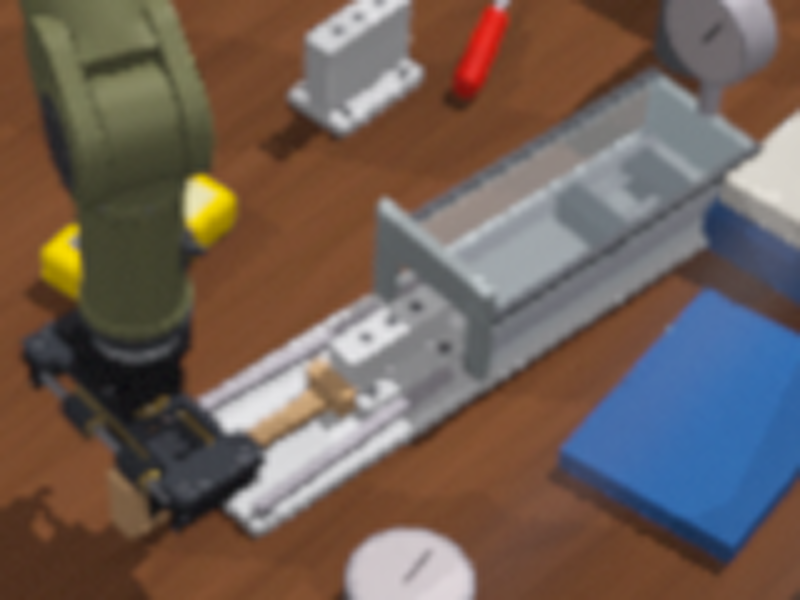

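View pics/t20c.png

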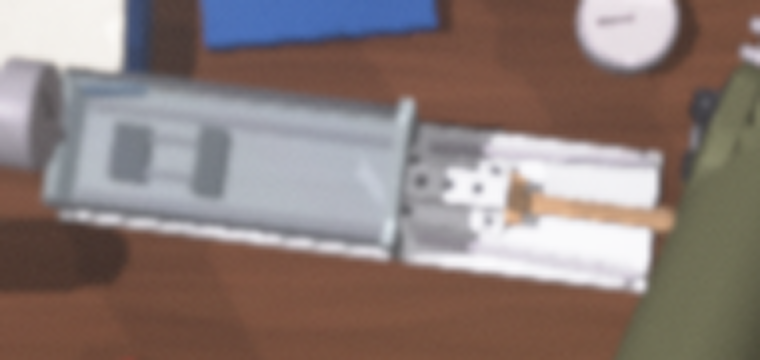

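drive_tool([
  [[0,0.3,0],[0,0,0]],
  [[0,0.3,0],[0,0,0]],
  [[0,0.3,0],[0,0,0]],
  [[0,0.3,0],[0,0,0]],
  [[0,0.3,0],[0,0,0]],
])

```text
time_s: 27.15
tool_pos: [0.5801, -0.1025, -0.0006]
tool_rot: [-62.4, 89.9, -69.6]
force: [-0.8, -5.6, 3.8]
grip_width: 0.0257
```

```bash
python3 -c "
from q import *
stn('')"
```

```text
t 27.15 tool st x,y -0.0008 -0.2142 z -0.0006 ja -7.21 Fy -5.66 Fx -0.11 Fz 3.78 T [-1.14  0.26  0.  ] w 0.0257
```

drive_tool([
  [[0,0.25,0],[0,0,0]],
  [[0,0.25,0],[0,0,0]],
  [[0,0.25,0],[0,0,0]],
  [[0,0.25,0],[0,0,0]],
])

```text
time_s: 27.55
tool_pos: [0.585, -0.0631, -0.0006]
tool_rot: [-72.6, 89.9, -79.8]
force: [-1.7, -5.7, 3.6]
grip_width: 0.0257
```

```bash
python3 -c "
from q import *
stn('21')"
```

```text
t 27.55 tool st x,y -0.0007 -0.1745 z -0.0006 ja -7.21 Fy -5.87 Fx -1.0 Fz 3.59 T [-1.3   0.24  0.05] w 0.0257
```

View pics/s21c.png

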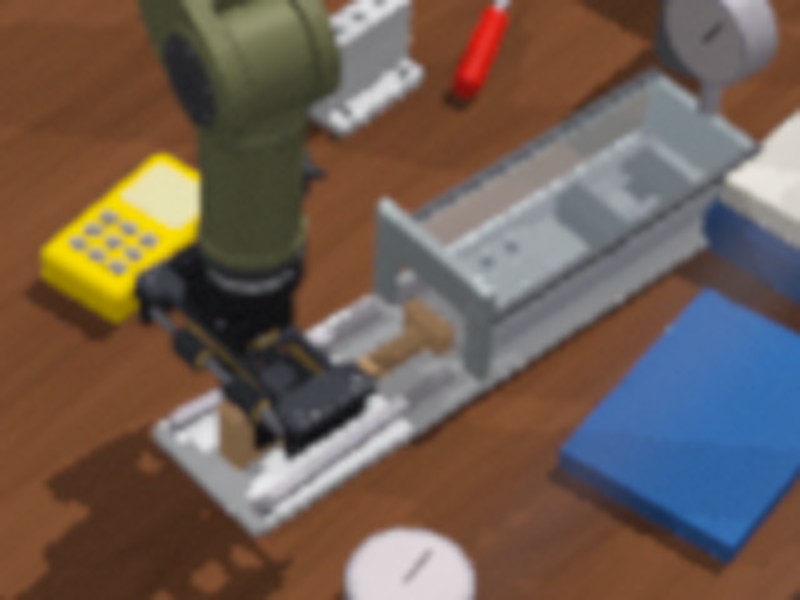

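View pics/t21c.png

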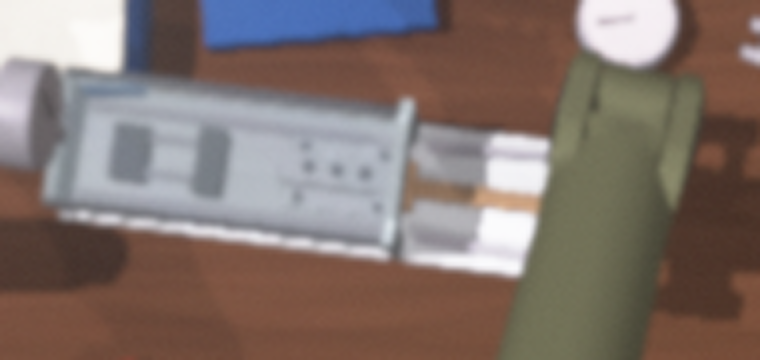

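drive_tool([
  [[0,0.2,0],[0,0,0]],
  [[0,0.2,0],[0,0,0]],
  [[0,0.2,0],[0,0,0]],
  [[0,0.15,0],[0,0,0]],
])

```text
time_s: 28.05
tool_pos: [0.5887, -0.0337, -0.0006]
tool_rot: [-74.0, 89.9, -81.3]
force: [-0.4, -6.5, 5.0]
grip_width: 0.0255
```

drive_tool([
  [[0,0.08,0],[0,0,0]],
  [[0,0.08,0],[0,0,0]],
])

```text
time_s: 28.25
tool_pos: [0.5895, -0.0277, -0.0006]
tool_rot: [-78.5, 89.9, -85.8]
force: [-1.0, -6.0, 4.5]
grip_width: 0.0258
```

```bash
python3 -c "
from q import *
stn('22')"
```

```text
t 28.25 tool st x,y -0.0006 -0.1388 z -0.0006 ja -7.23 Fy -6.03 Fx -0.23 Fz 4.52 T [-1.46  0.34 -0.01] w 0.0258
```

View pics/t22c.png

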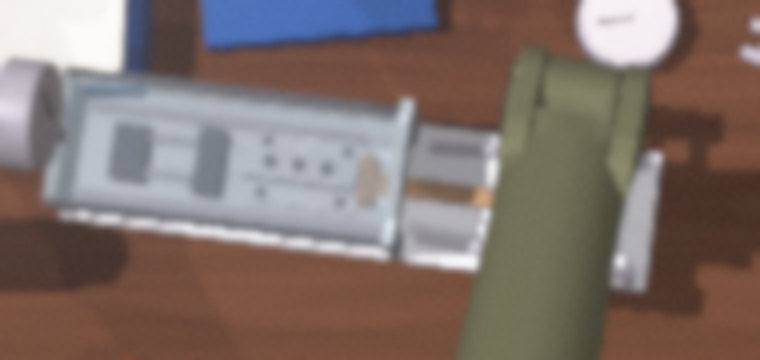

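View pics/s22c.png

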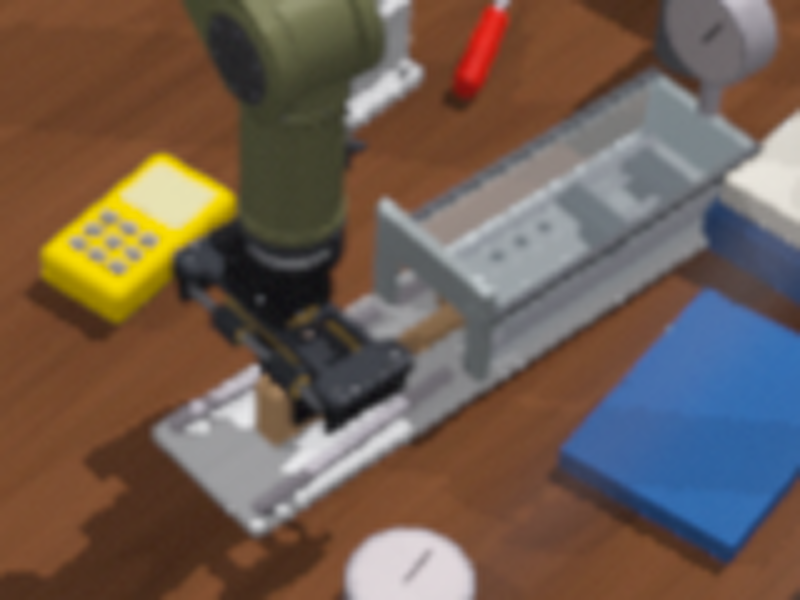

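drive_tool([
  [[0,0.06,0],[0,0,0]],
  [[0,0.06,0],[0,0,0]],
  [[0,0.06,0],[0,0,0]],
])

```text
time_s: 28.65
tool_pos: [0.5903, -0.0208, -0.0006]
tool_rot: [-80.9, 89.9, -88.2]
force: [-0.5, -6.0, 5.6]
grip_width: 0.0257
```

drive_tool([
  [[0,0.05,0],[0,0,0]],
  [[0,0,0],[0,0,0]],
])

```text
time_s: 28.85
tool_pos: [0.5906, -0.0183, -0.0007]
tool_rot: [-80.1, 89.9, -87.3]
force: [-0.8, -5.8, 5.6]
grip_width: 0.0254
```

drive_tool([
  [[0,0.05,0],[0,0,0]],
  [[0,0,0],[0,0,0]],
])

```text
time_s: 29.05
tool_pos: [0.5909, -0.0165, -0.0006]
tool_rot: [-78.8, 89.9, -86.0]
force: [-2.0, -5.3, 4.5]
grip_width: 0.0258
```

```bash
python3 -c "
from q import *
stn('')"
```

```text
t 29.05 tool st x,y -0.0006 -0.1276 z -0.0006 ja -7.23 Fy -5.46 Fx -1.31 Fz 4.47 T [-1.34  0.25 -0.01] w 0.0258
```

drive_tool([
  [[0,0.05,0],[0,0,0]],
  [[0,0,0],[0,0,0]],
])

```text
time_s: 29.25
tool_pos: [0.5911, -0.0145, -0.0006]
tool_rot: [-79.2, 89.9, -86.5]
force: [-1.3, -5.9, 6.3]
grip_width: 0.0252
```

drive_tool([
  [[0,0.05,0],[0,0,0]],
  [[0,0,0],[0,0,0]],
])

```text
time_s: 29.45
tool_pos: [0.5913, -0.0126, -0.0006]
tool_rot: [-81.8, 89.9, -89.1]
force: [-1.2, -5.6, 5.7]
grip_width: 0.0257
```

drive_tool([
  [[0,0.05,0],[0,0,0]],
  [[0,0,0],[0,0,0]],
])

```text
time_s: 29.65
tool_pos: [0.5916, -0.0106, -0.0006]
tool_rot: [-81.0, 89.9, -88.2]
force: [-0.6, -6.0, 5.1]
grip_width: 0.0254
```

drive_tool([
  [[0,0.05,0],[0,0,0]],
  [[0,0,0],[0,0,0]],
])

```text
time_s: 29.85
tool_pos: [0.5918, -0.0086, -0.0007]
tool_rot: [-82.6, 89.9, -89.8]
force: [-0.9, -5.8, 5.8]
grip_width: 0.0255
```

```bash
python3 -c "
from q import *
stn('23')
a=cv2.imread('pics/t20.png');b=cv2.imread('pics/t23.png')
s=np.vstack([cv2.resize(x[150:190,190:280],None,fx=8,fy=8,interpolation=2)[:290] for x in(a,b)]);cv2.imwrite('pics/t23d.png',s)"
```

```text
t 29.85 tool st x,y -0.0006 -0.1196 z -0.0007 ja -7.23 Fy -5.91 Fx -0.19 Fz 5.83 T [-1.34  0.27 -0.03] w 0.0255
```

View pics/t23d.png

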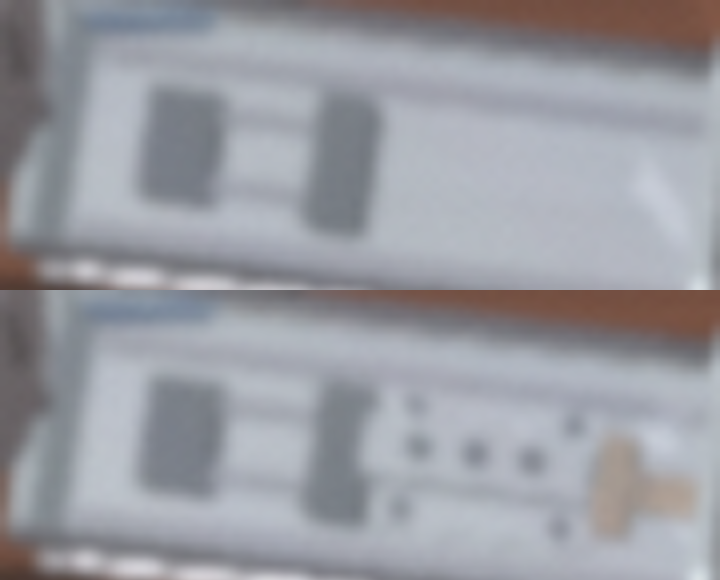

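drive_tool([
  [[0,0.04,0],[0,0,0]],
  [[0,0,0],[0,0,0]],
])

```text
time_s: 30.15
tool_pos: [0.592, -0.0072, -0.0006]
tool_rot: [-83.1, 89.9, -90.3]
force: [-1.3, -5.2, 5.4]
grip_width: 0.0254
```

drive_tool([
  [[0,0.04,0],[0,0,0]],
  [[0,0,0],[0,0,0]],
])

```text
time_s: 30.35
tool_pos: [0.592, -0.0071, -0.0006]
tool_rot: [-87.4, 89.8, -94.7]
force: [-1.8, -8.6, 5.4]
grip_width: 0.0257
```

drive_tool([
  [[0,0.04,0],[0,0,0]],
  [[0,0,0],[0,0,0]],
])

```text
time_s: 30.55
tool_pos: [0.592, -0.0072, -0.0006]
tool_rot: [-88.6, 89.7, -95.9]
force: [-1.8, -11.9, 5.9]
grip_width: 0.0255
```

drive_tool([
  [[0,0.04,0],[0,0,0]],
  [[0,0,0],[0,0,0]],
])

```text
time_s: 30.75
tool_pos: [0.592, -0.0072, -0.0006]
tool_rot: [-89.9, 89.6, -97.2]
force: [-2.2, -13.9, 7.2]
grip_width: 0.0254
```

drive_tool([
  [[0,0.03,0],[0,0,0]],
  [[0,0,0],[0,0,0]],
])

```text
time_s: 30.95
tool_pos: [0.592, -0.0072, -0.0006]
tool_rot: [-90.4, 89.5, -97.8]
force: [-3.0, -16.0, 6.5]
grip_width: 0.0257
```

drive_tool([
  [[0,0.03,0],[0,0,0]],
  [[0,0,0],[0,0,0]],
])

```text
time_s: 31.15
tool_pos: [0.592, -0.0073, -0.0006]
tool_rot: [-90.1, 89.5, -97.6]
force: [-2.4, -16.3, 7.2]
grip_width: 0.0255
```

drive_tool([
  [[0,0.03,0],[0,0,0]],
  [[0,0,0],[0,0,0]],
])

```text
time_s: 31.35
tool_pos: [0.5921, -0.0068, -0.0006]
tool_rot: [-90.0, 89.4, -97.5]
force: [-1.7, -18.3, 7.6]
grip_width: 0.0255
```

```bash
python3 -c "
from q import *
stn('24')
rel([.592,-.0072,0],-7)
a=cv2.imread('pics/t20.png');b=cv2.imread('pics/t24.png')
s=np.vstack([cv2.resize(x[150:190,190:280],None,fx=8,fy=8,interpolation=2)[:290] for x in(a,b)]);cv2.imwrite('pics/t24d.png',s)"
```

```text
t 31.35 tool st x,y -0.0005 -0.1178 z -0.0006 ja -7.47 Fy -18.37 Fx 0.5 Fz 7.57 T [-3.7   0.61  0.2 ] w 0.0255
t 31.45 pos [ 0.5921 -0.0068 -0.0006] ja -7.47 az -0.7 q7 0.4 F [ -2.9 -18.7   6.8] w 0.0258 tilt [-0.001, -0.01, -1.0]
units [-0.016 -0.011 -0.002]
turn about x deg -0.47 units -0.004 (0.0715/row)
units after turn [-0.016 -0.011 -0.002]
```

View pics/t24d.png

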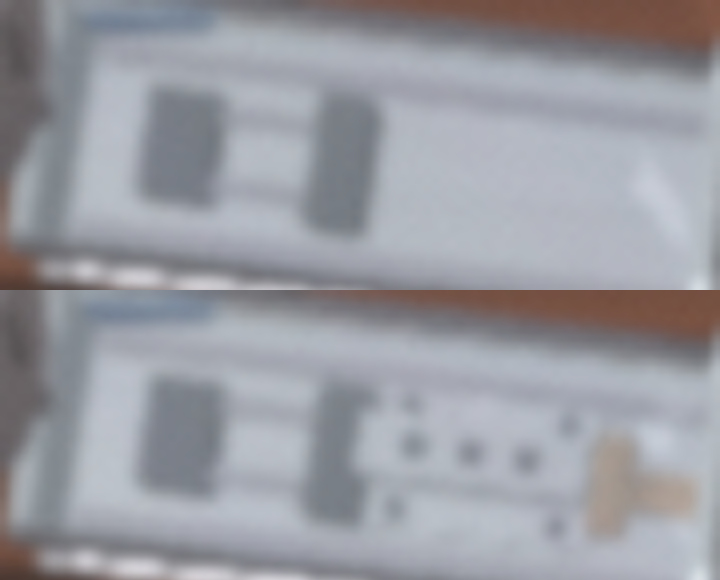

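View pics/s24c.png

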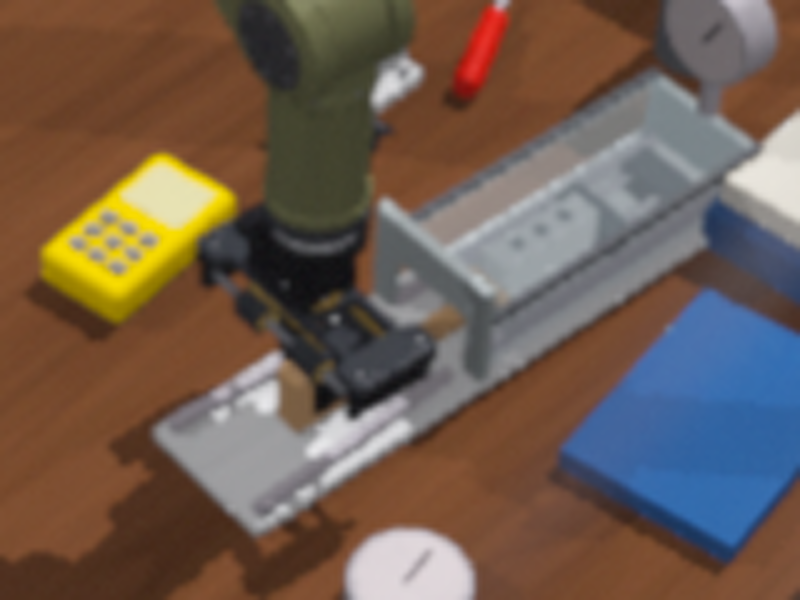

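drive_tool([
  [[0,0.04,0],[0,0,0]],
  [[0,0,0],[0,0,0]],
])

```text
time_s: 31.65
tool_pos: [0.5924, -0.0054, -0.0006]
tool_rot: [-89.3, 89.4, -96.7]
force: [-3.1, -18.8, 7.0]
grip_width: 0.0256
```

drive_tool([
  [[0,0.04,0],[0,0,0]],
  [[0,0,0],[0,0,0]],
])

```text
time_s: 31.85
tool_pos: [0.5926, -0.0039, -0.0006]
tool_rot: [-89.2, 89.4, -96.7]
force: [-2.2, -19.1, 6.4]
grip_width: 0.0254
```

drive_tool([
  [[0,0.03,0],[0,0,0]],
  [[0,0,0],[0,0,0]],
])

```text
time_s: 32.05
tool_pos: [0.5928, -0.0028, -0.0006]
tool_rot: [-89.3, 89.4, -96.7]
force: [-2.6, -19.0, 6.8]
grip_width: 0.0253
```

drive_tool([
  [[0,0.03,0],[0,0,0]],
  [[0,0,0],[0,0,0]],
])

```text
time_s: 32.25
tool_pos: [0.5929, -0.0016, -0.0006]
tool_rot: [-89.1, 89.4, -96.6]
force: [-2.7, -19.0, 6.8]
grip_width: 0.0257
```

```bash
python3 -c "
from q import *
stn('25')
a=cv2.imread('pics/t20.png');b=cv2.imread('pics/t25.png')
s=np.vstack([cv2.resize(x[150:190,190:280],None,fx=8,fy=8,interpolation=2)[:290] for x in(a,b)]);cv2.imwrite('pics/t25d.png',s)
a=cv2.imread('pics/s20.png');b=cv2.imread('pics/s25.png')
s=np.vstack([cv2.resize(x[165:205,360:420],None,fx=8,fy=8,interpolation=2)[:290] for x in(a,b)]);cv2.imwrite('pics/s25d.png',s)"
```

```text
t 32.25 tool st x,y -0.0003 -0.1125 z -0.0006 ja -7.48 Fy -19.14 Fx -0.36 Fz 6.8 T [-3.72  0.63  0.27] w 0.0257
```

View pics/t25d.png

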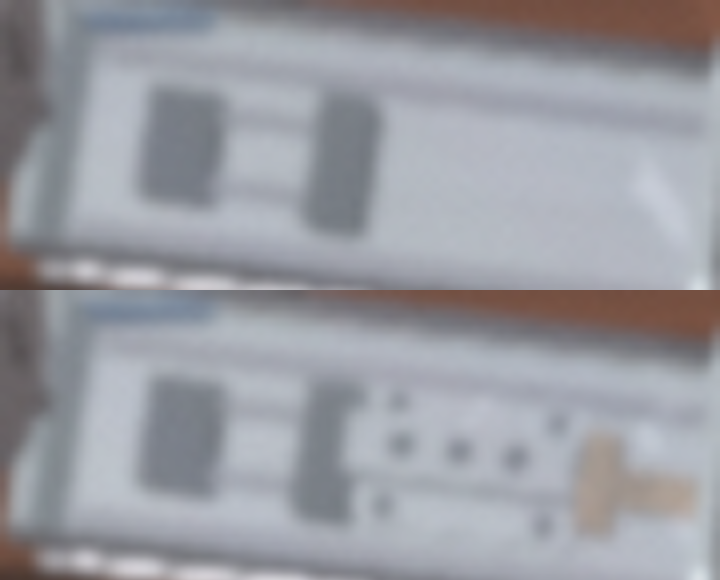

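View pics/s25d.png

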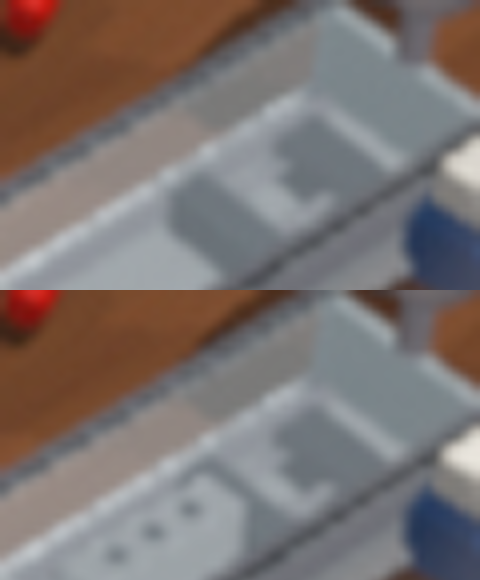

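drive_tool([
  [[0,-0.2,0],[0,0,0]],
  [[0,-0.25,0],[0,0,0]],
  [[-0.05,-0.3,0],[0,0,0]],
  [[0,-0.5,0],[0,0,0]],
  [[0,-0.5,0],[0,0,0]],
  [[0,-0.5,0],[0,0,0]],
  [[0,-0.5,0],[0,0,0]],
  [[0,-0.5,0],[0,0,0]],
])

```text
time_s: 33.15
tool_pos: [0.5763, -0.1203, -0.0]
tool_rot: [158.6, 89.9, 151.5]
force: [-0.4, -1.6, -1.3]
grip_width: 0.0258
```

```bash
python3 -c "
from q import *
stn('26')"
```

```text
t 33.15 tool st x,y -0.0024 -0.2323 z -0.0 ja -7.13 Fy -1.63 Fx -0.25 Fz -1.31 T [-0.16  0.08  0.03] w 0.0258
```

View pics/s26c.png

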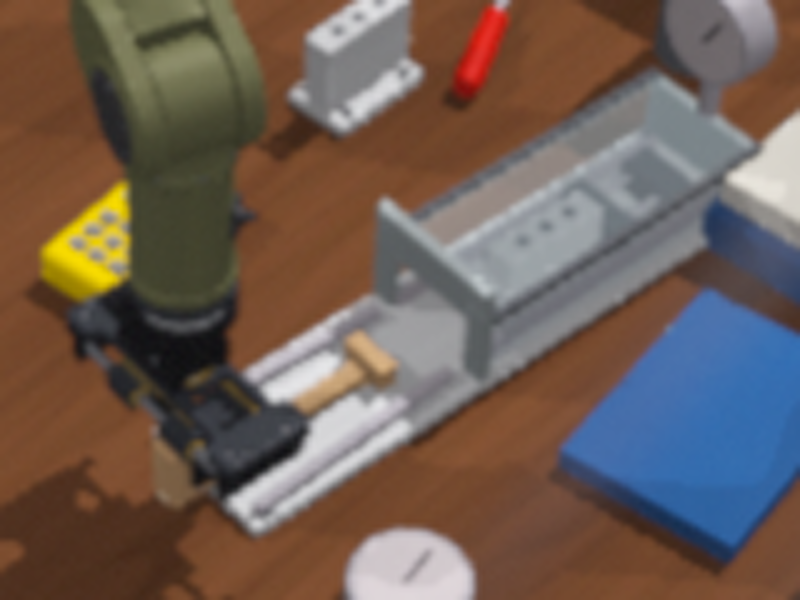

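Stick is out of the guard; the block stays in the bay. Continue retracting, slightly lifted.

drive_tool([
  [[-0.2,-0.4,0],[0,0,0]],
  [[-0.2,-0.7,0],[0,0,0]],
  [[0,-0.9,0],[0,0,0]],
  [[0,-0.9,0],[0,0,0]],
  [[0,-0.9,0],[0,0,0]],
  [[0,-0.9,0],[0,0,0]],
  [[0,-0.8,0],[0,0,0]],
  [[0,-0.4,0],[0,0,0]],
  [[0,0,0],[0,0,0]],
])

```text
time_s: 34.15
tool_pos: [0.547, -0.3571, 0.0172]
tool_rot: [-104.5, 89.9, -111.9]
force: [-0.1, 0.5, -1.0]
grip_width: 0.0258
```

```bash
python3 -c "
from q import *
stn('27')
a=cv2.imread('pics/s27.png')[160:310,210:370];cv2.imwrite('pics/s27e.png',cv2.resize(a,None,fx=5,fy=4.9/4.9*4,interpolation=2))
"
```

```text
t 34.15 tool st x,y -0.0026 -0.471 z 0.0172 ja -7.36 Fy 0.52 Fx -0.2 Fz -1.04 T [-0.13  0.11 -0.03] w 0.0258
```

View pics/s27e.png

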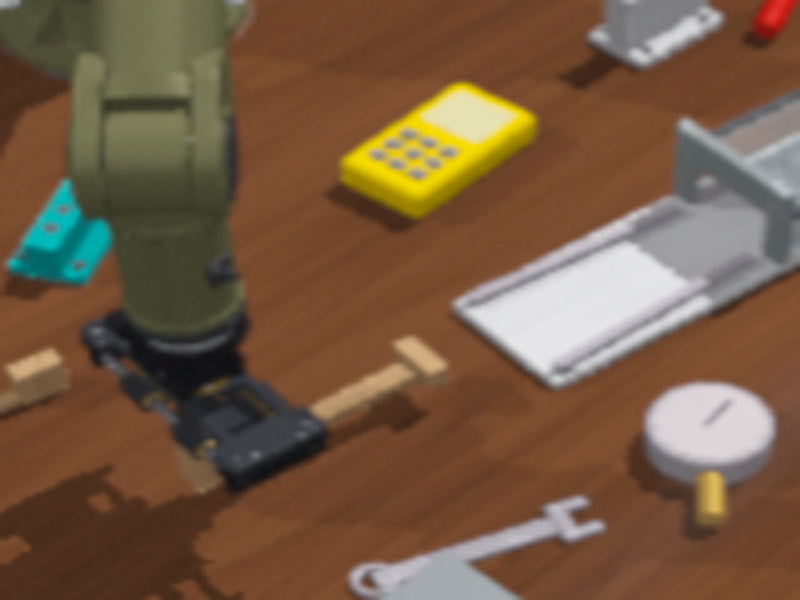

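View pics/t27.png

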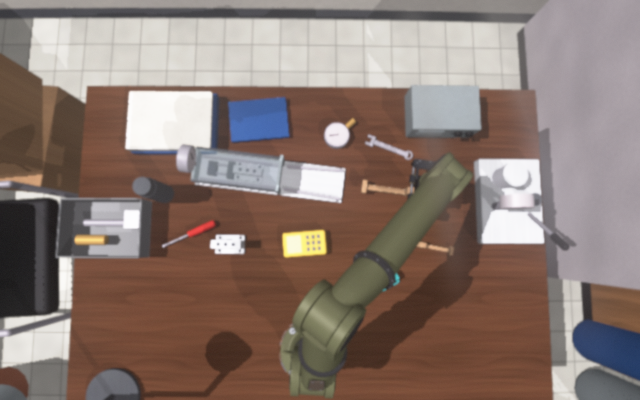

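drive_tool([
  [[0.3,0,0],[0,0,0]],
  [[0.25,0,0],[0,0,0]],
  [[0.08,0,0],[0,0,0]],
  [[0,0,0],[0,0,0]],
  [[0,0,0],[0,0,0]],
])

```text
time_s: 34.75
tool_pos: [0.5482, -0.3543, -0.0084]
tool_rot: [159.4, 90.0, 152.2]
force: [-0.1, -0.5, -1.5]
grip_width: 0.0259
```

drive_tool([
  [[0.05,0,0],[0,0,0]],
  [[0,0,0],[0,0,0]],
  [[0,0,0],[0,0,0]],
])

```text
time_s: 35.05
tool_pos: [0.5483, -0.3547, -0.0101]
tool_rot: [-2.9, 90.0, -10.1]
force: [0.5, 0.6, -1.5]
grip_width: 0.0256
```

drive_tool([
  [[0.05,0,0],[0,0,0]],
  [[0,0,0],[0,0,0]],
  [[0,0,0],[0,0,0]],
])

```text
time_s: 35.35
tool_pos: [0.5481, -0.3545, -0.0123]
tool_rot: [120.7, 90.0, 113.5]
force: [-0.9, -0.6, -2.2]
grip_width: 0.0254
```

drive_tool([
  [[0.04,0,0],[0,0,0]],
  [[0,0,0],[0,0,0]],
  [[0,0,0],[0,0,0]],
])

```text
time_s: 35.65
tool_pos: [0.5483, -0.3546, -0.0126]
tool_rot: [46.6, 90.0, 39.4]
force: [-2.2, 2.4, 5.9]
grip_width: 0.0254
```

drive_tool([
  [[0.04,0,0],[0,0,0]],
  [[0,0,0],[0,0,0]],
  [[0,0,0],[0,0,0]],
])

```text
time_s: 35.95
tool_pos: [0.5484, -0.3545, -0.0126]
tool_rot: [63.6, 89.9, 56.4]
force: [-3.7, 4.2, 15.0]
grip_width: 0.0258
```

drive_tool([
  [[-0.05,0,0],[0,0,0]],
  [[0,0,0],[0,0,0]],
])

```text
time_s: 36.15
tool_pos: [0.5487, -0.3549, -0.0126]
tool_rot: [-12.8, 89.9, -20.0]
force: [-1.6, 0.6, 5.6]
grip_width: 0.0255
```

drive_tool([
  [[0,0,0],[0,0,0]],
  [[0,0,0],[0,0,0]],
  [[0,0,0],[0,0,0]],
  [[0,0,0],[0,0,0]],
  [[-0.3,0,0],[0,0,0]],
  [[-0.6,0,0],[0,0,0]],
  [[-1,0,0],[0,0,0]],
  [[-1,0,0],[0,0,0]],
  [[-1,0,0],[0,0,0]],
], hand=0.1)

```text
time_s: 37.05
tool_pos: [0.548, -0.3547, 0.145]
tool_rot: [-19.4, 90.0, -26.6]
force: [0.1, -0.1, -0.4]
grip_width: 0.048
```

```bash
python3 -c "
from q import *
stn('28')
a=cv2.imread('pics/s28.png')[160:310,210:410];cv2.imwrite('pics/s28e.png',cv2.resize(a,None,fx=4,fy=4,interpolation=2))
"
```

```text
t 37.05 tool st x,y -0.0019 -0.4685 z 0.145 ja -7.19 Fy -0.07 Fx 0.09 Fz -0.37 T [-0.11 -0.01 -0.04] w 0.048
```

View pics/s28e.png

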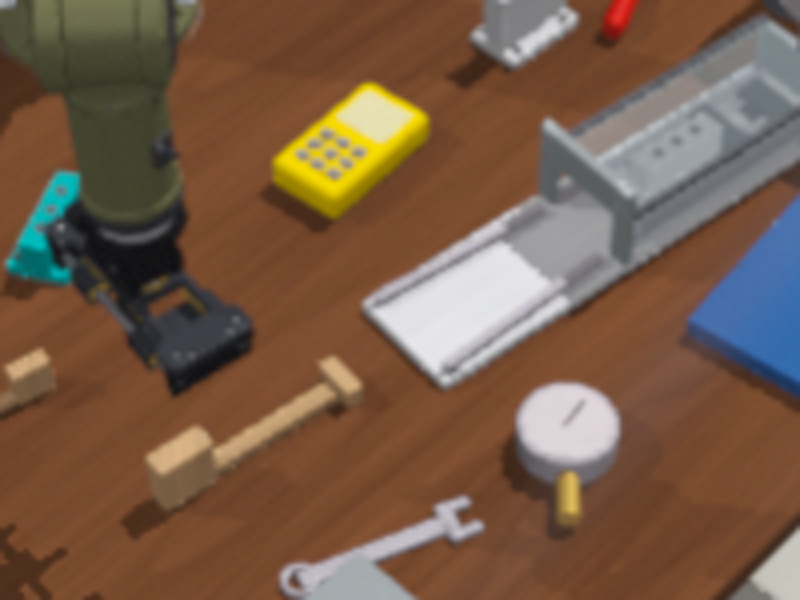

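View pics/t28c.png

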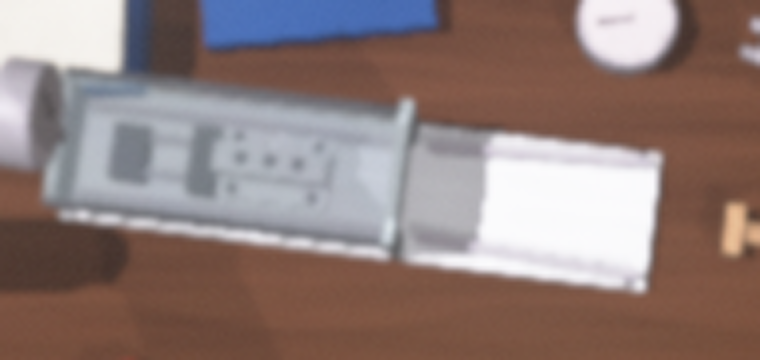

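```bash
python3 - <<'E'
from h import *
import pickle
c,t=pickle.load(open('c0.pkl','rb'))
g0=cv2.cvtColor(cv2.imread('pics/t20.png'),6).astype(np.float32);g1=cv2.cvtColor(cv2.imread('pics/t28.png'),6).astype(np.float32)
# left edge of stop bar: sub-pixel gradient position, rows clear of rails, columns 222..236
u0=np.array([.607,.110]);S=lambda w:np.array([(w[:2]-u0)@[.9926,-.122],(w[:2]-u0)@[.122,.9926]])
for r in (163,164,170,175,176):
    e=[]
    for g in (g0,g1):
        d=-np.diff(g[r,221:234]); d[d<0]=0; e.append(221.5+(d*np.arange(d.size)).sum()/d.sum())
    a=[S(atz(t,(x,r),.035))[1] for x in e]; print(r,np.round(e,2),'stop moved mm',round((a[1]-a[0])*1000,1))
T=lambda x,y:((x+.5)/4-.5+180,(y+.5)/4-.5+130)
for p in((241,157),(270,161),(298,164)): print('hole st',S(atz(t,T(*p),.06)).round(4))
from cell import env; print(env.get_obs()['time_s'])
E
```

```text
163 [229.33 227.88] stop moved mm 5.1
164 [229.24 227.85] stop moved mm 4.9
170 [228.37 226.58] stop moved mm 6.3
175 [226.93 225.8 ] stop moved mm 4.0
176 [226.93 226.02] stop moved mm 3.2
hole st [0.0029 0.1445]
hole st [0.0026 0.119 ]
hole st [0.0031 0.0944]
37.15
```

Stop is back about 3–6 mm, block centre is at y ≈ 0.119 m, x ≈ 0.003 m and straight; the stick is flat and clear.

```bash
python3 -c "
from cell import env
print(env.sign_off())"
```

```text
the job is handed in; nothing more can be done
None
```

The low block is in the bay against the end stop, which it pushed back about 5 mm. The push stick lies flat on the table, clear of the station. I handed the job in at about 37 s; sign-off reports no verdict.

I set the bare aluminium low block on the infeed tray and let go. I then fed it through the guard with the larger push stick. The push took about 5–6 N while sliding and about 19 N against the stop.

**Last checks:**
- **Stop travel:** the arm moved 5.6 mm after first contact. Row-by-row edge measurements in the top camera gave 3.2 to 6.3 mm, so they scatter but stay inside 1–10.5 mm.
- **Block:** its centre is at station y ≈ 0.119 m and x ≈ 0.003 m. The holes in its rib line up straight with the feed line.
- **Stick:** it looks flat, with its head about 60 mm short of the tray.
- **Bystanders:** the ones in view look unmoved in the last pictures. I did not measure them or the stick's tilt.

**What disagreed:**
- **Fingertip height:** the real fingertips sat at least 32 mm, and by the pictures 35–45 mm, higher than the reported TCP. I therefore set all working heights by feeling for contact.
- **Stick grip:** I started the lift before the fingers had fully closed, so the stick was held roughly 10 mm higher on its handle than planned. It did not slip while pushing.

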